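Clear and level the specimen stand, then load it

ROBOT

A 6-joint arm with a two-finger parallel gripper is mounted at the origin on the work surface. World frame = base frame: x ahead of the robot, y to its left, z up, the work surface at z = 0. Lengths are in m, angles in degrees, forces in N, time in s.
With the tool pointing down it reaches from about 0.3 to 0.75 m from the base axis. Payload 8.5 kg.
Tool frame: the origin (TCP) lies midway between the tips of the shut fingers; the grasp point (between the pads) lies 19 mm behind it; z points along the fingers, y is the line along which they close (so a half turn about z gives the same grasp; the last joint's range is limited). The gripper opens to 85 mm and grips with 20 to 120 N. Pads are 22 mm wide; open, the fingers measure 114 mm over their backs; the gripper's body (76 mm by 85 mm) begins 54 mm behind the grasp point. The pads swing forward as they close: fully open they stand 13 mm farther back than shut.
Start: joints at [64.784, 21.807, 74.336, -0, 83.858, -12.336], TCP at [0.123, 0.536, 0.231] pointing down, gripper open.
Joint ranges: [-178.18, 178.18], [-50.72, 133.34], [12.68, 142.11], [-81.47, 261.47], [9.98, 163.14], [-165.26, 165.26]. Speed limits (degrees/s): [136.94, 136.94, 180, 180, 180, 180].

INTERFACE

Orientations are given as a 3x3 rotation matrix whose columns are the frame's x, y, z axes.
In Python, from rig import observe, optics, order, spotter gives the robot as it stands.
- The arm moves only by the tool move_arm, never from a script. Its argument "series" is text: rows parted by semicolons, each of 5 numbers parted by spaces: the shift along the tool's x, y, z in cm, then the turn about the tool's z in degrees, then the opening, from -1 (shut) to 1 (fully open). A call has 1 to 8 rows; each row is the pose to reach, as a shift and turn from the pose commanded when the call began, along the tool's axes at that moment; what a row does not reach only later rows make up. A row lasts 1/8 s, in which the tool goes at most 62.5 mm and 10.7 degrees, less where a joint would pass 70% of its speed; a pose out of reach is approached as far as the arm can. A call with a gripper value outside its range is refused whole. The fingers move at their own pace and stop on an object; "force" is the grip in N (left out, the last holds). Time passes only in rows, so rows that repeat a pose let the fingers close. It gives the time, the measured TCP pose, the force, the opening and the grip force at its end, in the units of the state.
- observe(): the state, without advancing time (a new reading comes with each control period).
- optics.get_image(name): name is "scene" or "top"; returns a dict with "pixels" (400x640x3 uint8, blue, green, red), "camera_matrix" (3x3 intrinsics, pixels), "dist" ([k1, k2, p1, p2, k3] as OpenCV has them; the pictures are not rectified), "rvec" (rotation vector, rad) and "tvec" (3), from world to camera coordinates, as OpenCV has them. Camera axes: x right, y down, z forward; pixel columns grow to the right and rows downward; lengths in m; the calibration is good to about 2 mm. A picture is of the moment at which its call begins. There is no depth.
- order.close_job(): hands the job in; it is judged then, once.
Trained networks look in the newest picture that a camera, given by its name, has taken for a name from the list of things; names that differ only in an ending like _2 or _b are one class to them, and where a whole thing is asked for, a point or a joint stands for the part that bears it (a point fixed in the world has none). Each returns a list of dicts, best first, with "score" (0 to 1); they miss things now and then, are a little off and sometimes report something else, mostly with a low value. They report only what shows in the picture. A call takes as long as a camera call. They do not tell look-alikes from the thing itself.
- spotter.find_in(thing, camera): "point" ([x, y, z] in m, in world coordinates, good to about 4 mm: the middle of the surface that is visible of it).
- spotter.cut_out(thing, camera): "pixels" (400x640 bool, what is visible of it).
- spotter.mark_of(thing, camera): "point" ([x, y, z] in m, in world coordinates, good to about 4 mm: a listed point, or the origin of a listed thing).
The state is a dict: "time_s": time; "q": joint angles; "qvel": joint speeds; "joint_efforts": joint torques, N m; "position": TCP position; "tool_rot": TCP orientation; "ft_force": force on the tool from outside, world axes, zero at the start; "wrist_torque": the same for the moment, N m; "grip_width": finger opening in m; "gripper_force": force on a finger pad.
Only numpy, scipy, OpenCV 4.12 (cv2) and the standard library are available. Lean on these libraries where they do the work, as an engineer would, in place of code of your own. Each camera call takes 0.05 s, during which the arm holds its last target. There are 200 camera calls.

TASK

Get the microscope's levelling stand ready, in this order: sweep every packing offcut off its plate into the attached catch tray with the bench brush (no fingers on offcuts that lie on the plate), then turn the two black knobs until the plate sits level both ways. Only then load two parts from the crate: lay the bar with its post in the middle flat on the half of the plate nearer the knobs, along the plate's longer side, and stand the round tube upright on the other half. Stand the brush back on the middle of its mat after sweeping, leave the other parts in the crate, leave the plate level and do not disturb the bottle, the mug or the joystick.

Things in the scene. Friction and masses are not known exactly. Their poses are not given: they have to be found in the camera images.
- stand: white fixed base of the levelling stand, 260 x 355 x 15 mm, its yaw varies by up to 0.2 rad. Origin at bench level under the centre of the plate; its +y points to the catch tray, its -x side carries the two knobs
- plate: dark steel tilting plate, 150 mm along x, 200 mm along y, 10 mm thick. Origin at the centre of its upper surface, 62 mm above the bench, its pivot; z normal to the surface; tilts up to 0.13 rad each way. Lips 5 mm thick, 8 mm high on the -x, +x and -y edges; the +y edge, to the tray, is open. Beyond the +x edge, 24 mm lower, shelves 80 mm deep with two ball level gauges
- tray (a point): centre of the inner floor of the aluminium catch tray fixed to the stand beyond the plate's +y edge; axes as the stand's. Inside 172 mm along x, 127 mm along y; floor 19 mm above the bench; wall tops 45 mm above the bench next to the plate and 60 mm on the other three sides
- knob_side (a joint): angle (rad, 0 to 10) of the black fluted knob at stand x -150, y +78 mm; it grows as the knob is turned clockwise seen from above. Clockwise raises the plate's +y (tray) side, 0.03 rad of tilt per rad of knob. It stays where it is left
- knob_fore (a joint): angle (rad, 0 to 10) of the black fluted knob at stand x -150, y -40 mm, on an arm that tilts sideways with the plate; it grows as the knob is turned clockwise seen from above. Clockwise raises the plate's -x (knob) side, 0.03 rad of tilt per rad of knob. It stays where it is left
- knob_side_grip (a point): on the axis of knob_side, in the middle of its upright cylindrical head: 44 mm in diameter, 26 mm high, top 68 mm above the bench, a white line on top
- knob_fore_grip (a point): the same point on the knob_fore head
- ball_side: black ball, 13 mm, in the white-floored channel along y beyond the plate's +x edge; it rolls to the lower side and stands midway between the two black lines when the plate is level along y. Origin at its centre
- ball_fore: black ball, 13 mm, in the white-floored channel along x beyond the plate's +x edge; it stands midway between the two black lines when the plate is level along x. Origin at its centre
- scrap0: white plastic offcut, block 50 x 34 x 30 mm high; origin at the centre of its underside. Two to four of the four offcuts are present, lying on the plate
- scrap1: white plastic offcut, L-shaped, 48 x 44 mm, 34 mm high; origin under its middle
- scrap2: white plastic offcut, round disc 42 mm in diameter, 32 mm high; origin under its middle
- scrap3: white plastic offcut, stepped block 40 x 40 mm, 32 mm high; origin under its middle
- brush: bench brush standing on its bristles on the rubber mat: bristles 112 mm along x, 42 mm along y, 34 mm high; wooden back 120 x 48 mm from 34 to 50 mm; wooden grip rib on top 72 mm along x, 24 mm thick along y, from 50 to 95 mm above its origin. Origin at the centre of the bristles' underside
- mat: black rubber mat fixed to the bench, 170 x 120 x 3 mm; origin at the centre of its underside
- crate: white open plastic crate, 230 x 230 mm, 55 mm high, walls and floor 6 mm; origin at the centre of its underside; fixed
- holder: to be loaded: aluminium bar 120 mm along x, 32 mm wide along y, 14 mm high, with a square post 28 x 28 mm in the middle of its length, up to 46 mm above its underside. Origin at the centre of its underside. In the crate among other parts
- end_post: other part in the crate: the same bar with its post near one end; origin at the centre of the bar's underside
- plain_bar: other part in the crate: the same bar without a post; origin at the centre of its underside
- lens_tube: to be loaded: upright round aluminium tube in the crate, 38 mm in diameter up to 30 mm, then 28 mm, 46 mm high; origin at the centre of its underside
- bottle: bystander: amber bottle 48 mm in diameter, 105 mm high; origin at the centre of its underside
- mug: bystander: white mug 80 mm in diameter, 90 mm high; origin at the centre of its underside
- joystick: bystander: white joystick box 100 x 100 x 30 mm with a stick up to 100 mm; fixed
Things that resemble listed ones, but are neither listed nor needed, are in the scene too. There is more than one size of the brush; the job needs the smallest.

How it is judged:
By the outcome, as a careful person would: the job done as asked, in the order asked, and still so for the second after the job is handed in, with the robot touching nothing.
Of scrap0, scrap1, scrap2, scrap3 only 2 to 4 are there at a start; the rules pass over those that are not, and their reading is None.
At some moment in a run one of scrap0, scrap1, scrap2, scrap3 may be knocked a few centimetres aside while the robot is not near it.
Once in a run the grip may slacken for a moment while it holds something.
It also fails if it takes over 192 s, if anything falls off the work surface, if the arm or the gripper's body presses on something with over 40 N, if the wrist force passes 120 N, or if a joint passes its speed limit or range.

## Working session

There is one attempt and no reset: what is moved stays moved. The work goes in short steps, Python scripts to look and compute and a tool call to move; the robot and the scene stay as the last step left them, time stands still between calls to the robot, and variables do not carry over. Pictures are saved under pics/ and viewed, at most 14 in all, crops included, and the job is handed in when it is done.

Besides the shell and the picture viewer there is one more tool, called after "Emit:" by a JSON object that holds its "method" and its "body", one argument or row to a line. move_arm: Moves the arm, as the interface text tells. Its arguments: {"type":"object","properties":{"series":{"type":"string"},"force":{"type":"number"}},"required":["series"]}

```bash
ls; mkdir -p pics; cat > h.py <<'E'
import numpy as np, cv2
from rig import observe, optics, order, spotter
def shot(cam,name=None):
    d=optics.get_image(cam); 
    if name: cv2.imwrite('pics/'+name+'.png',d['pixels'])
    return d
def pix(d,p):
    return cv2.projectPoints(np.array(p,float).reshape(-1,1,3),np.array(d['rvec']),np.array(d['tvec']),np.array(d['camera_matrix']),np.array(d['dist']))[0].reshape(-1,2)
def ray(d,uv,z):
    n=cv2.undistortPoints(np.array(uv,float).reshape(-1,1,2),np.array(d['camera_matrix']),np.array(d['dist'])).reshape(-1,2)
    R=cv2.Rodrigues(np.array(d['rvec']))[0];c=-R.T@np.array(d['tvec']).ravel()
    o=[]
    for a in n:
        v=R.T@np.array([a[0],a[1],1]); o.append(c+v*(z-c[2])/v[2])
    return np.array(o)
E
python3 - <<'E'
from h import *
s=observe(); print(s['position'],s['tool_rot'],s['time_s'])
for c in ['top','scene']:
    d=shot(c,c+'0'); R=cv2.Rodrigues(np.array(d['rvec']))[0]; print(c,-R.T@np.array(d['tvec']).ravel(), d['camera_matrix'])
for n in ['stand','plate','tray','knob_side_grip','knob_fore_grip','ball_side','ball_fore','scrap0','scrap1','scrap2','scrap3','brush','mat','crate','holder','end_post','plain_bar','lens_tube','bottle','mug','joystick']:
    print(n,[(np.round(r['point'],3).tolist(),round(r['score'],2)) for r in spotter.mark_of(n,'top')][:4])
E
```

```text
pics
[0.12248128 0.53589071 0.2306938 ] [[-9.74834625e-01  2.22928300e-01 -6.52765459e-04]
 [ 2.22928992e-01  9.74833797e-01 -1.31634980e-03]
 [ 3.42886208e-04 -1.42874371e-03 -9.99998921e-01]] 0.0
top [ 0.39392366 -0.05362668  1.40552348] [[427.42111936   0.         312.14556617]
 [  0.         427.42111936 192.60749175]
 [  0.           0.           1.        ]]
scene [1.1344392  0.5388564  0.79505519] [[394.45209714   0.         314.04086861]
 [  0.         394.45209714 197.61156945]
 [  0.           0.           1.        ]]
stand [([0.58, -0.098, 0.003], 0.63)]
plate [([0.576, -0.096, 0.057], 0.78)]
tray [([0.554, 0.074, 0.023], 0.96)]
knob_side_grip [([0.416, -0.042, 0.054], 0.63)]
knob_fore_grip [([0.433, -0.162, 0.053], 0.7), ([0.475, 0.477, 0.007], 0.17)]
ball_side [([0.57, -0.096, 0.058], 0.32)]
ball_fore []
scrap0 [([0.54, -0.06, 0.06], 0.55), ([0.454, -0.383, 0.001], 0.45)]
scrap1 [([0.54, -0.06, 0.06], 0.55), ([0.454, -0.383, 0.001], 0.45)]
scrap2 [([0.54, -0.06, 0.06], 0.55), ([0.454, -0.383, 0.001], 0.45)]
scrap3 [([0.54, -0.06, 0.06], 0.55), ([0.454, -0.383, 0.001], 0.45)]
brush [([0.459, -0.593, 0.001], 0.8), ([0.475, -0.366, 0.003], 0.71), ([0.244, -0.337, 0.003], 0.7)]
mat [([0.453, -0.381, 0.002], 0.64), ([0.483, 0.369, 0.008], 0.45)]
crate [([0.493, 0.392, -0.001], 0.66)]
holder [([0.497, 0.317, 0.006], 0.73)]
end_post [([0.481, 0.428, 0.01], 0.64), ([0.489, 0.392, -0.0], 0.44), ([0.614, -0.141, 0.06], 0.35)]
plain_bar [([0.478, 0.474, 0.003], 0.6)]
lens_tube [([0.484, 0.369, 0.008], 0.66)]
bottle [([0.721, 0.322, 0.002], 0.69)]
mug [([0.676, -0.381, -0.003], 0.66)]
joystick [([0.805, 0.158, -0.004], 0.62)]
```

View pics/top0.png

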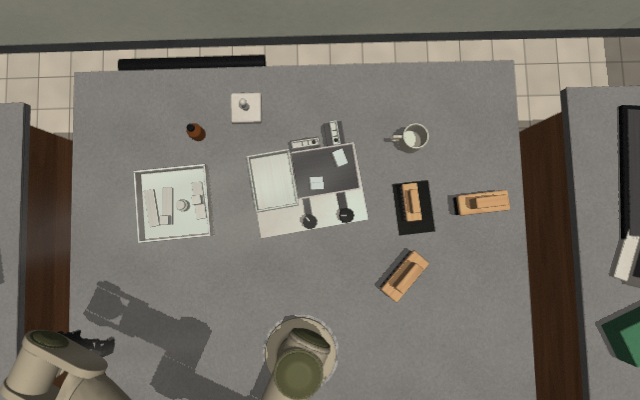

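View pics/scene0.png

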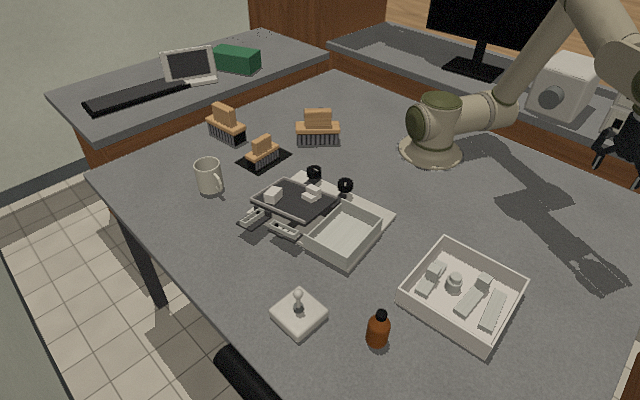

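Top view: the small brush stands on the mat at (411,203), with larger look-alikes at (482,203) and (405,276). Two offcuts lie on the plate at (340,157) and (316,183). The crate holds end-post and plain bars at (152,208) and (167,205), the tube at (183,205) and a bar with a post at (198,200). I choose the brush on the mat and check it in a close crop.

```bash
python3 - <<'E'
from h import *
im=cv2.imread('pics/top0.png')
a=cv2.resize(im[110:245,240:445],None,fx=3.9,fy=3.9,interpolation=cv2.INTER_CUBIC); cv2.imwrite('pics/c1.png',a[:600,:800])
import json
d=shot('top'); 
m=spotter.cut_out('brush','top')
for r in m:
    cs=cv2.minAreaRect(np.argwhere(r['pixels'])[:,::-1].astype(np.float32)); print(r['score'],cs)
for n in ['stand','plate','mat','scrap0','tray','crate','knob_side_grip','knob_fore_grip']:
  for r in spotter.cut_out(n,'top')[:3]:
    print(n,r['score'],cv2.minAreaRect(np.argwhere(r['pixels'])[:,::-1].astype(np.float32)))
for n in ['scrap0','brush','holder','lens_tube','knob_side_grip','knob_fore_grip','tray','plate','stand']:
  print(n,[(np.round(r['point'],3).tolist(),round(r['score'],2)) for r in spotter.mark_of(n,'scene')][:4])
E
```

```text
0.67 ((403.39361572265625, 274.6856689453125), (25.11842918395996, 52.62908935546875), 39.289405822753906)
0.61 ((410.5929260253906, 201.37916564941406), (37.120338439941406, 17.374563217163086), 82.56858825683594)
0.61 ((480.78997802734375, 202.52999877929688), (20.223255157470703, 55.72001647949219), 81.8698959350586)
stand 0.59 ((305.770263671875, 178.12161254882812), (104.72216033935547, 110.96931457519531), 80.53767395019531)
stand 0.3 ((245.5, 108.0), (32.0, 31.0), 90.0)
plate 0.93 ((323.8243103027344, 158.44595336914062), (71.51356506347656, 63.62240982055664), 80.53767395019531)
mat 0.73 ((413.5670471191406, 207.60366821289062), (52.78627014160156, 36.773704528808594), 83.6598129272461)
scrap0 0.71 ((338.8000183105469, 158.1000213623047), (16.099689483642578, 12.969193458557129), 63.43495178222656)
scrap0 0.47 ((317.0, 183.0), (12.0, 14.0), 90.0)
scrap0 0.32 ((246.0, 108.0), (32.0, 30.0), 90.0)
tray 0.62 ((305.573486328125, 177.80665588378906), (103.46927642822266, 110.81050109863281), 80.34010314941406)
tray 0.45 ((172.97543334960938, 202.7294921875), (72.60966491699219, 77.
[... 263 characters left out ...]
de_grip 0.45 ((309.5, 221.5), (13.0, 13.0), 90.0)
knob_fore_grip 0.63 ((346.5, 215.5), (13.0, 13.0), 90.0)
scrap0 [([0.538, -0.063, 0.061], 0.71), ([0.616, -0.135, 0.059], 0.61)]
brush [([0.464, -0.594, -0.002], 0.86), ([0.243, -0.335, -0.001], 0.63), ([0.47, -0.37, 0.006], 0.57), ([0.459, -0.379, -0.001], 0.56)]
holder [([0.497, 0.318, 0.006], 0.93)]
lens_tube [([0.484, 0.37, 0.004], 0.74)]
knob_side_grip [([0.413, -0.041, 0.047], 0.68)]
knob_fore_grip [([0.484, 0.371, 0.004], 0.65), ([0.432, -0.155, 0.052], 0.56)]
tray [([0.551, 0.075, 0.017], 0.83)]
plate [([0.58, -0.092, 0.057], 0.83), ([0.676, -0.385, 0.002], 0.72), ([0.722, 0.324, -0.001], 0.42)]
stand [([0.582, -0.096, -0.004], 0.65)]
```

View pics/c1.png

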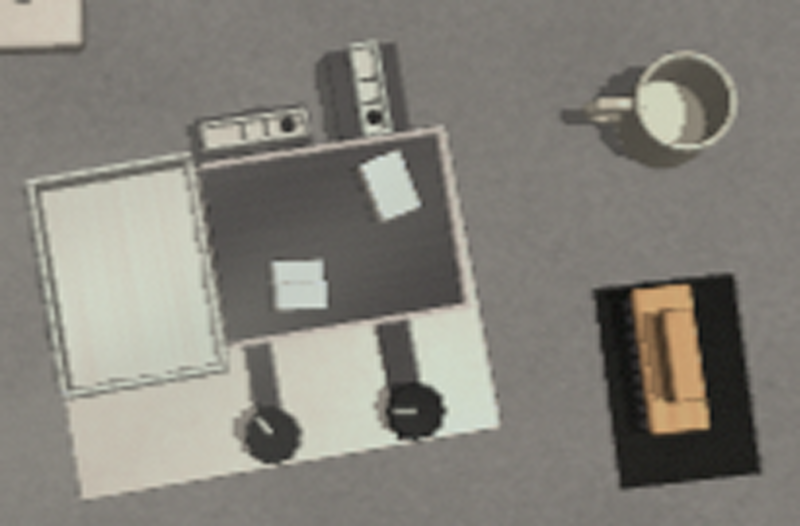

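The crop confirms the brush on the mat at crop (670,360). The plate holds scrap0 at (390,185) and the stepped scrap3 at (300,285). The side ball is at (288,125), its -y end, and the fore ball at (375,117), its -x end.

```bash
cat >> h.py <<'E'
def go(x,y,z,yaw):
    """rows values (cm,deg) to world TCP target with tool-x yaw (deg, mod 180)"""
    s=observe(); R=np.array(s['tool_rot']); p=np.array(s['position'])
    v=R.T@(np.array([x,y,z])-p)*100
    cur=np.degrees(np.arctan2(R[1,0],R[0,0])); t=-((yaw-cur+90)%180-90)
    return np.round(v,2).tolist(),round(t,1)
E
python3 - <<'E'
from h import *
d=shot('top')
f=lambda u,v,z:(ray(d,[(240+u/3.9,110+v/3.9)],z)[0].round(4).tolist())
print('rib',f(684,355,.098),'back',f(670,359,.053),'mat', f(680,381,.003))
for n,u,v,z in [('TL',205,165,.066),('TR',442,128,.066),('BR',468,303,.066),('BL',222,345,.066),('ks',270,434,.068),('kf',413,410,.068),('s0',390,185,.09),('s3',300,285,.09)]: print(n,f(u,v,z))
print(go(.45,.1,.25,187.4))
im=shot('scene')['pixels']; cv2.imwrite('pics/c2.png',cv2.resize(im[160:280,225:405],None,fx=4.4,fy=4.4,interpolation=cv2.INTER_CUBIC))
E
```

```text
rib [0.4689, -0.3661, 0.098] back [0.4685, -0.3653, 0.053] mat [0.4526, -0.3844, 0.003]
TL [0.6357, 0.0083, 0.066]
TR [0.661, -0.1853, 0.066]
BR [0.5174, -0.2014, 0.066]
BL [0.4887, -0.0021, 0.066]
ks [0.4161, -0.039, 0.068]
kf [0.4323, -0.1541, 0.068]
s0 [0.6113, -0.14, 0.09]
s3 [0.533, -0.066, 0.09]
([-41.64, -35.22, -1.87], np.float64(-20.3))
```

View pics/c2.png

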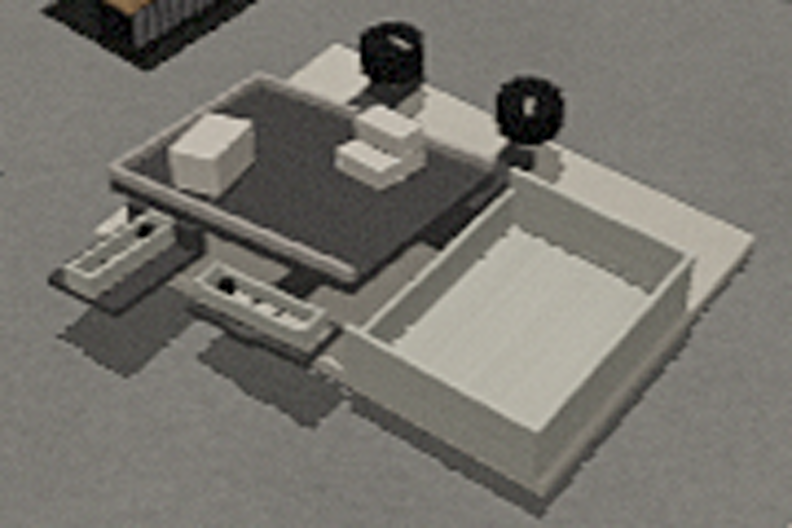

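The scene crop shows the plate lip corners at (110,168), (262,75), (352,268) and (505,178). Scrap3's high step is on the plate's -y/-x side. I fit the stand pose and tilts from these while moving toward the brush.

```bash
python3 - <<'E'
from h import *
from scipy.optimize import least_squares
from scipy.spatial.transform import Rotation as Ro
dt=shot('top');ds=shot('scene')
C=np.array([[.075,-.1,.008],[-.075,-.1,.008],[.075,.1,.008],[-.075,.1,.008]])
T=np.array([[445,127],[470,303],[200,162],[225,345]])/3.9+[240,110]
S=np.array([[110,165],[262,75],[352,265],[505,178]])/4.4+[225,160]
K=np.array([[-.15,.078,.068]]);Kt=np.array([[270,434]])/3.9+[240,110];Ks=np.array([[530,92]])/4.4+[225,160]
B=np.array([[-.13,-.105,.015]])
def res(p,full=False):
    x,y,yaw,ax,ay,ox,oy=p
    Z=Ro.from_euler('z',yaw).as_matrix(); tr=Ro.from_euler('xy',[ax,ay]).as_matrix()
    W=(Z@(tr@C.T+np.array([[0],[0],[.062]]))).T+[x,y,0]
    k=(Z@K.T).T+[x,y,0]
    r=np.concatenate([(pix(dt,W)-T).ravel(),(pix(ds,W)-S-[ox,oy]).ravel(),(pix(dt,k)-Kt).ravel(),(pix(ds,k)-Ks-[ox,oy]).ravel()])
    return r if full else np.r_[r,np.array([ox,oy])]
o=least_squares(res,[.578,-.095,.15,0,0,0,0],loss='soft_l1'); print(o.x.round(4)); print(o.fun.round(1))
E
```

```text
[ 0.5761 -0.0956  0.1307  0.0931 -0.167  -0.3886 -0.3131]
[-0.6 -0.7 -0.1  0.9 -0.2 -0.   1.   0.5 -0.4 -1.8 -0.2  0.3  0.4  0.4
 -1.7 -2.2 -0.4 -0.3  1.1  1.5 -0.4 -0.3]
```

Emit:
{"method": "move_arm", "body": {
  "series": "-20 -17 0 -10 1;-41.6 -35 0 -20.3 1;-41.6 -35 0 -20.3 1;-41.6 -35 0 -20.3 1;-41.6 -35 0 -20.3 1;-41.6 -35 0 -20.3 1;-41.6 -35 0 -20.3 1;-41.6 -35 0 -20.3 1"
}}

```text
time_s: 3.3
position: [0.4197, 0.1421, 0.2316]
tool_rot: [[-0.992, -0.129, 0.001], [-0.129, 0.992, 0.0], [-0.001, 0.0, -1.0]]
ft_force: [1.1, 1.9, 0.2]
grip_width: 0.0852
gripper_force: 0.0
```

Emit:
{"method": "move_arm", "body": {
  "series": "1.7 -51 0 0 1;1.7 -51 0 0 1;1.7 -51 0 0 1;1.7 -51 0 0 1;1.7 -51 0 0 1;1.7 -51 0 0 1;1.7 -51 0 0 1;1.7 -51 0 0 1"
}}

```text
time_s: 4.3
position: [0.4666, -0.3559, 0.2314]
tool_rot: [[-0.992, -0.129, 0.0], [-0.129, 0.992, -0.0], [-0.0, -0.0, -1.0]]
ft_force: [-0.1, 0.0, 0.7]
grip_width: 0.0851
gripper_force: 0.0
```

```bash
python3 - <<'E'
from h import *
d=shot('top')
print([(np.round(r['point'],3).tolist(),round(r['score'],2)) for r in spotter.mark_of('brush','scene')])
print(go(.4688,-.3657,.064,187.3), observe()['position'])
E
```

```text
[([0.243, -0.336, -0.002], 0.89), ([0.474, -0.369, 0.004], 0.76), ([0.462, -0.592, -0.002], 0.75)]
([-0.19, -0.69, 16.6], np.float64(-0.2)) [ 0.46614111 -0.35901448  0.22999811]
```

Emit:
{"method": "move_arm", "body": {
  "series": "-0.3 -0.7 4 0 1;-0.3 -0.8 9 0 1;-0.3 -0.8 13 0 1;-0.3 -0.8 15.5 0 1;-0.3 -0.8 16.5 0 1;-0.3 -0.8 16.5 0 0;-0.3 -0.8 16.5 0 -1;-0.3 -0.8 16.5 0 -1",
  "force": 70
}}

```text
time_s: 5.4
position: [0.471, -0.3616, 0.0674]
tool_rot: [[-0.992, -0.129, 0.001], [-0.129, 0.992, -0.001], [-0.001, -0.002, -1.0]]
ft_force: [1.5, -1.6, 0.8]
grip_width: 0.0323
gripper_force: 0.5
```

Emit:
{"method": "move_arm", "body": {
  "series": "0 0 0 0 -1;0 0 0 0 -1;0 0 -2 0 -1;0 0 -7 0 -1;0 0 -10 0 -1;0 0 -10 0 -1"
}}

```text
time_s: 6.15
position: [0.4712, -0.3617, 0.1681]
tool_rot: [[-0.992, -0.129, 0.003], [-0.129, 0.992, -0.003], [-0.002, -0.003, -1.0]]
ft_force: [0.1, -0.3, -1.9]
grip_width: 0.0232
gripper_force: 70.1
```

```bash
python3 - <<'E'
from h import *
d=shot('top','top1'); s=observe(); print(s['position'],s['grip_width'])
im=d['pixels']
a=im[100:250,240:445]
e=shot('scene')['pixels'][80:280,180:420]
cv2.imwrite('pics/c3.png',np.hstack([cv2.resize(a,(410,300)),cv2.resize(e,(360,300))]))
print([(np.round(r['point'],3).tolist(),round(r['score'],2)) for r in spotter.mark_of('scrap0','scene')])
print([(np.round(r['point'],3).tolist(),round(r['score'],2)) for r in spotter.mark_of('brush','scene')])
E
```

```text
[ 0.47059576 -0.36111596  0.16611256] 0.02295544635442996
[([0.535, -0.063, 0.063], 0.86), ([0.614, -0.134, 0.057], 0.84)]
[([0.463, -0.592, -0.006], 0.88), ([0.47, -0.363, 0.105], 0.83), ([0.244, -0.335, -0.001], 0.68), ([0.478, 0.423, 0.006], 0.33), ([0.484, 0.372, 0.002], 0.21)]
```

View pics/c3.png

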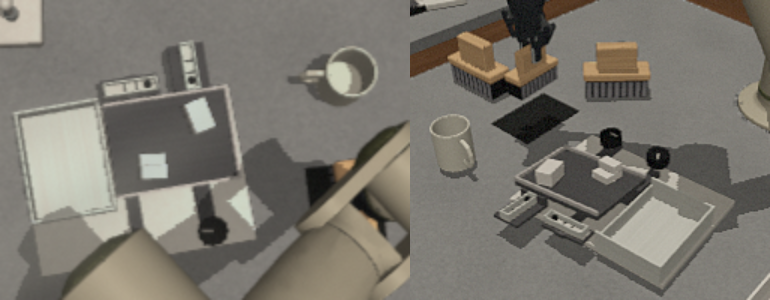

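The brush is held with its bristles hanging over the mat, and the offcuts are unmoved at crop (200,114) and (153,166). Next I go behind the offcuts on the -y side.

Emit:
{"method": "move_arm", "body": {
  "series": "-4 4 0 -0.6 -1;-8 8.3 0 -0.6 -1;-12 12.5 0 -0.6 -1;-14.4 14.9 0 -0.6 -1;-14.4 14.9 0 -0.6 -1;-14.4 14.9 0.5 -0.6 -1;-14.4 14.9 1.5 -0.6 -1;-14.4 14.9 2 -0.6 -1"
}}

```text
time_s: 7.35
position: [0.5935, -0.1956, 0.1451]
tool_rot: [[-0.99, -0.138, -0.002], [-0.138, 0.99, 0.001], [0.001, 0.001, -1.0]]
ft_force: [0.5, -0.5, -0.6]
grip_width: 0.0232
gripper_force: 70.0
```

```bash
python3 - <<'E'
from h import *
e=shot('scene')['pixels'][100:280,200:400]; s=observe(); print(s['position'],s['ft_force'],s['grip_width'])
cv2.imwrite('pics/c4.png',cv2.resize(e,None,fx=3,fy=3,interpolation=cv2.INTER_CUBIC))
print([(np.round(r['point'],3).tolist(),round(r['score'],2)) for r in spotter.mark_of('scrap0','scene')])
print([(np.round(r['point'],3).tolist(),round(r['score'],2)) for r in spotter.mark_of('brush','scene')])
ex=np.array([.990,.1395]);
for x,y in [(3,-101),(3,-21),(3,60),(3,112)]:
    w=np.array([.577,-.0955])+ex*x/1e3+np.array([-.1395,.99])*y/1e3; print(x,y,go(*w,.134,188))
E
```

```text
[ 0.59344594 -0.19540166  0.14477327] [ 1.76571082 -0.15014188 -3.14444432] 0.02314092186131728
[([0.538, -0.065, 0.063], 0.86), ([0.614, -0.136, 0.057], 0.75)]
[([0.595, -0.199, 0.082], 0.81), ([0.244, -0.336, -0.002], 0.7), ([0.496, 0.316, 0.004], 0.21)]
3 -101 ([-0.01, 0.02, 1.2], np.float64(-0.0))
3 -21 ([-0.01, 8.02, 1.2], np.float64(-0.0))
3 60 ([-0.0, 16.11, 1.2], np.float64(-0.0))
3 112 ([-0.0, 21.31, 1.2], np.float64(-0.0))
```

View pics/c4.png

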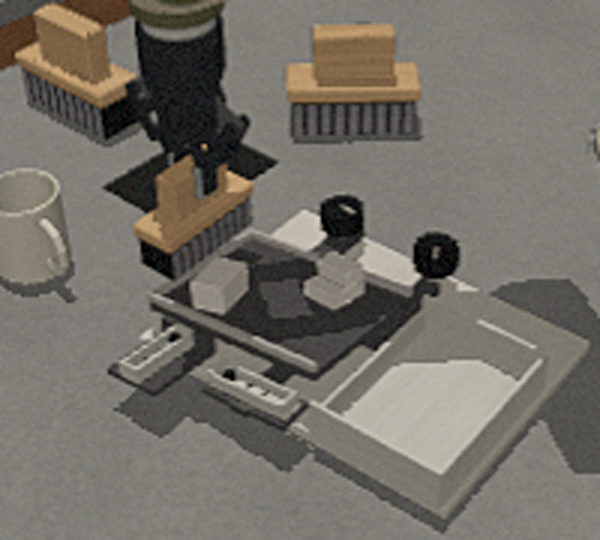

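The brush stands behind the -y lip at (195,225), clear of the offcut at (220,285). I lower it and sweep slowly.

Emit:
{"method": "move_arm", "body": {
  "series": "0 0 0.6 0 -1;0 0 1 0 -1;0 0.8 1 0 -1;0 1.6 1 0 -1;0 2.4 1 0 -1;0 3.4 1 0 -1;0 4.4 1 0 -1;0 5.4 1 0 -1"
}}

```text
time_s: 8.5
position: [0.5866, -0.1408, 0.1364]
tool_rot: [[-0.99, -0.14, 0.0], [-0.14, 0.99, -0.0], [-0.0, -0.0, -1.0]]
ft_force: [-0.3, -1.8, -0.9]
grip_width: 0.0229
gripper_force: 70.0
```

```bash
python3 - <<'E'
from h import *
e=shot('scene'); s=observe(); print(s['position'],s['ft_force'],s['grip_width'])
print([(np.round(r['point'],3).tolist(),round(r['score'],2)) for r in spotter.mark_of('scrap0','scene')])
print([(np.round(r['point'],3).tolist(),round(r['score'],2)) for r in spotter.mark_of('brush','scene')])
E
```

```text
[ 0.58638726 -0.13953668  0.13641625] [ 0.02233169  1.02416187 -0.97626432] 0.022899509698693993
[([0.61, -0.095, 0.061], 0.79), ([0.541, -0.065, 0.062], 0.76), ([0.416, -0.039, 0.052], 0.35)]
[([0.241, -0.337, -0.001], 0.74), ([0.463, -0.59, -0.002], 0.72), ([0.587, -0.146, 0.074], 0.6)]
```

Emit:
{"method": "move_arm", "body": {
  "series": "0 1 0.3 0 -1;0 2 0.25 0 -1;0 3 0.15 0 -1;0 4 0.05 0 -1;0 5 -0.05 0 -1;0 6 -0.15 0 -1;0 7 -0.25 0 -1;0 8 -0.35 0 -1"
}}

```text
time_s: 9.65
position: [0.5756, -0.0618, 0.1401]
tool_rot: [[-0.99, -0.139, 0.0], [-0.139, 0.99, -0.0], [-0.0, -0.0, -1.0]]
ft_force: [0.4, -1.8, -0.4]
grip_width: 0.0226
gripper_force: 71.9
```

```bash
python3 - <<'E'
from h import *
e=shot('scene'); s=observe(); print(s['position'],s['ft_force'],s['grip_width'])
print([(np.round(r['point'],3).tolist(),round(r['score'],2)) for r in spotter.mark_of('scrap0','scene')])
print([(np.round(r['point'],3).tolist(),round(r['score'],2)) for r in spotter.mark_of('brush','scene')])
E
```

```text
[ 0.5752915  -0.06047969  0.14012038] [ 0.99521857  1.26694131 -0.68743835] 0.022935829099565125
[([0.599, -0.015, 0.072], 0.77), ([0.531, -0.027, 0.065], 0.52), ([0.798, 0.158, 0.004], 0.45)]
[([0.576, -0.066, 0.078], 0.78), ([0.463, -0.592, -0.0], 0.72), ([0.243, -0.336, -0.002], 0.59)]
```

Emit:
{"method": "move_arm", "body": {
  "series": "0 1 -0.1 0 -1;0 2 -0.2 0 -1;0 3 -0.3 0 -1;0 4 -0.4 0 -1;0 5 -0.5 0 -1;0 6 -0.6 0 -1;0 7 -0.6 0 -1;0 8.2 -0.6 0 -1"
}}

```text
time_s: 10.8
position: [0.564, 0.0197, 0.1458]
tool_rot: [[-0.99, -0.139, -0.0], [-0.139, 0.99, 0.0], [0.0, 0.0, -1.0]]
ft_force: [-0.1, -0.6, -1.6]
grip_width: 0.023
gripper_force: 72.0
```

```bash
python3 - <<'E'
from h import *
e=shot('scene')['pixels'][100:280,200:400]; s=observe(); print(s['position'],s['ft_force'],s['grip_width'])
cv2.imwrite('pics/c5.png',cv2.resize(e,None,fx=3,fy=3,interpolation=cv2.INTER_CUBIC))
print([(np.round(r['point'],3).tolist(),round(r['score'],2)) for r in spotter.mark_of('scrap0','scene')])
print([(np.round(r['point'],3).tolist(),round(r['score'],2)) for r in spotter.mark_of('brush','scene')])
E
```

```text
[0.56365161 0.02096802 0.14582106] [-0.18418702  0.95610429 -1.09458705] 0.022920477363480362
[([0.526, 0.008, 0.039], 0.67), ([0.593, 0.022, 0.032], 0.6)]
[([0.464, -0.594, -0.003], 0.93), ([0.567, 0.017, 0.087], 0.81), ([0.243, -0.336, -0.0], 0.63)]
```

View pics/c5.png

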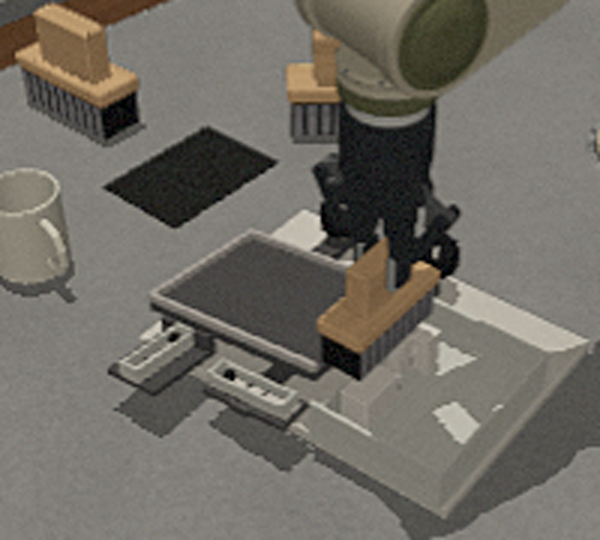

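Both offcuts have dropped off the plate into the tray's near side, at (370,400) and (420,350). The plate looks empty. I lift away and check.

Emit:
{"method": "move_arm", "body": {
  "series": "0 0 -3 0 -1;0 0 -6 0 -1;0 -4 -7 0 -1;0 -10 -7 0 -1;0 -16 -7 0 -1;0 -22 -7 0 -1;0 -28 -7 0 -1;0 -34 -7 0 -1"
}}

```text
time_s: 11.95
position: [0.6114, -0.3201, 0.2158]
tool_rot: [[-0.99, -0.139, -0.0], [-0.139, 0.99, -0.0], [0.0, -0.0, -1.0]]
ft_force: [1.0, -0.4, -0.9]
grip_width: 0.0231
gripper_force: 72.0
```

```bash
python3 - <<'E'
from h import *
e=shot('scene')['pixels'][160:290,220:410]; s=observe(); print(s['position'],s['grip_width'])
d=shot('top')['pixels'][110:250,235:380]
cv2.imwrite('pics/c6.png',np.hstack([cv2.resize(e,(440,300),interpolation=cv2.INTER_CUBIC),cv2.resize(d,(310,300),interpolation=cv2.INTER_CUBIC)]))
for c in ['top','scene']:print([(np.round(r['point'],3).tolist(),round(r['score'],2)) for r in spotter.mark_of('scrap0',c)])
for c in ['top','scene']:
  for n in ['plate','mat','tray','stand','knob_side_grip','knob_fore_grip']:print(n,[(np.round(r['point'],3).tolist(),round(r['score'],2)) for r in spotter.mark_of(n,c)])
print(go(.4535,-.383,.075,186.4))
E
```

```text
[ 0.6106547  -0.32754937  0.21432871] 0.02346422636849242
[([0.591, 0.016, 0.039], 0.7), ([0.524, 0.013, 0.041], 0.5)]
[([0.524, 0.011, 0.038], 0.8), ([0.591, 0.016, 0.035], 0.65)]
plate [([0.576, -0.098, 0.058], 0.77)]
mat [([0.452, -0.38, -0.0], 0.76), ([0.482, 0.426, 0.01], 0.49)]
tray [([0.555, 0.073, 0.022], 0.59), ([0.455, -0.381, -0.001], 0.3)]
stand [([0.576, -0.097, 0.001], 0.88), ([0.501, 0.319, 0.007], 0.43), ([0.484, 0.369, 0.007], 0.36)]
knob_side_grip []
knob_fore_grip [([0.435, -0.162, 0.052], 0.58)]
plate [([0.578, -0.094, 0.056], 0.96), ([0.457, -0.382, -0.002], 0.24)]
mat [([0.458, -0.383, -0.005], 0.59)]
tray [([0.553, 0.074, 0.018], 0.88), ([0.798, 0.158, 0.002], 0.73)]
stand [([0.593, 0.02, 0.033], 0.74), ([0.58, -0.095, 0.002], 0.69)]
knob_side_grip [([0.412, -0.038, 0.054], 0.62)]
knob_fore_grip [([0.433, -0.152, 0.052], 0.71)]
([16.57, -4.27, 14.09], np.float64(1.6))
```

View pics/c6.png

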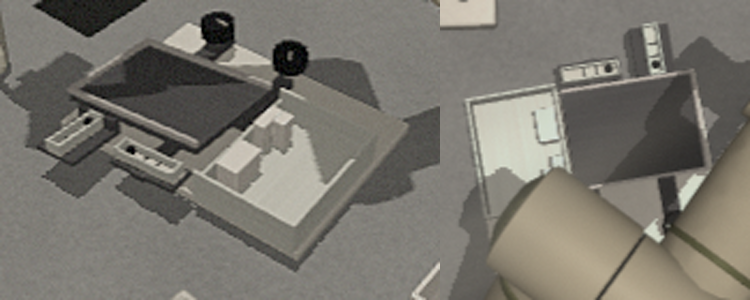

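Both offcuts are in the tray against its near wall, at (238,165) and (275,128). The plate is empty. I measure how they lie and put the brush back over the mat.

Emit:
{"method": "move_arm", "body": {
  "series": "6 -1.5 0 1 -1;12 -3 0 1.6 -1;16.6 -4.3 0 1.6 -1;16.6 -4.3 4 1.6 -1;16.6 -4.3 9 1.6 -1;16.6 -4.3 13 1.6 -1;16.6 -4.3 14 1.6 -1;16.6 -4.3 14.6 1.6 -1"
}}

```text
time_s: 13.75
position: [0.4536, -0.384, 0.0706]
tool_rot: [[-0.994, -0.112, 0.001], [-0.112, 0.994, -0.001], [-0.001, -0.001, -1.0]]
ft_force: [0.0, 0.9, -0.9]
grip_width: 0.0233
gripper_force: 71.9
```

```bash
python3 - <<'E'
from h import *
s=observe(); print(s['position'],s['ft_force'],s['grip_width'])
ex=np.array([.990,.1395,0]);ey=np.array([-.1395,.99,0]);t=np.array([.554,.0735,0])
for c in ['top','scene']:
  d=shot(c)
  for r in spotter.cut_out('scrap0',c)[:3]:
    h=cv2.convexHull(np.argwhere(r['pixels'])[:,::-1].astype(np.float32)).reshape(-1,2)
    h=cv2.approxPolyDP(h.reshape(-1,1,2),1.2,True).reshape(-1,2)
    w=ray(d,h,.05)-t
    print(c,round(r['score'],2),r['pixels'].sum(),h.astype(int).tolist(),(np.c_[w@ex,w@ey]*1e3).round().astype(int).tolist())
  print(pix(d,t+ey*-.0635+np.array([0,0,.045])+np.outer([-.086,0,.086],ex)).round().tolist())
  if c=='top': a=d['pixels'][140:220,240:320]
  else: e=d['pixels'][190:270,295:395]
cv2.imwrite('pics/c7.png',np.hstack([cv2.resize(a,(350,350),interpolation=cv2.INTER_CUBIC),cv2.resize(e,(437,350),interpolation=cv2.INTER_CUBIC)]))
E
```

```text
[ 0.45363542 -0.3839863   0.07060738] [ 0.02802382  0.89377049 -0.86209443] 0.023261221431526577
top 0.73 400 [[202, 218], [197, 217], [192, 202], [192, 184], [195, 182], [202, 183], [206, 216]] [[-85, 242], [-80, 257], [-30, 266], [27, 258], [32, 248], [25, 226], [-81, 228]]
top 0.66 76 [[286, 195], [285, 190], [289, 184], [291, 184], [293, 193]] [[-57, -33], [-41, -32], [-24, -48], [-25, -54], [-55, -56]]
top 0.62 168 [[289, 176], [282, 175], [280, 167], [281, 160], [286, 159], [289, 161]] [[1, -52], [8, -31], [35, -28], [56, -35], [57, -51], [49, -60]]
[[297.0, 202.0], [293.0, 176.0], [288.0, 150.0]]
scene 0.66 257 [[346, 219], [342, 223], [333, 224], [329, 221], [330, 212], [337, 206], [340, 206], [346, 210]] [[-35, -14], [-16, -14], [2, -31], [-1, -46], [-32, -65], [-64, -63], [-69, -56], [-66, -34]]
scene 0.53 313 [[332, 225], [333, 232], [326, 240], [320, 241], [314, 237], [314, 230], [322, 221], [327, 221]] [[7, -31], [27, -14], [61, -11], [73, -22], [71, -42], [51, -58], [11, -61], [3, -50]]
[[341.0, 203.0], [324.0, 220.0], [304.0, 238.0]]
```

View pics/c7.png

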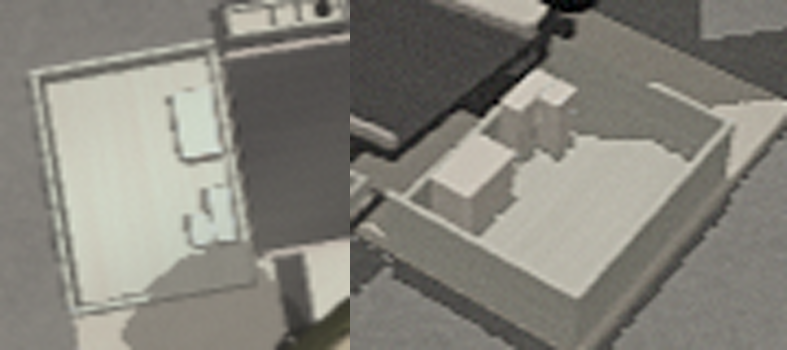

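Both offcuts lie fully inside the tray, clear of its near wall, at left-crop (197,122) and (212,215). I set the brush down.

Emit:
{"method": "move_arm", "body": {
  "series": "0 0 0.2 0 -1;0 0 0.4 0 -1;0 0 0.5 0 -1;0 0 0.5 0 -1"
}}

```text
time_s: 14.45
position: [0.4532, -0.3839, 0.067]
tool_rot: [[-0.994, -0.112, 0.001], [-0.112, 0.994, -0.002], [-0.001, -0.002, -1.0]]
ft_force: [-5.2, 2.1, 15.3]
grip_width: 0.0229
gripper_force: 74.4
```

Emit:
{"method": "move_arm", "body": {
  "series": "0 0 0 0 0;0 0 0 0 1;0 0 0 0 1;0 0 -2 0 1;0 0 -6 0 1;0 0 -10 0 1;0 0 -14 0 1;0 0 -16 0 1"
}}

```text
time_s: 15.45
position: [0.4535, -0.3838, 0.2271]
tool_rot: [[-0.994, -0.112, 0.002], [-0.112, 0.994, -0.002], [-0.002, -0.003, -1.0]]
ft_force: [0.2, 0.2, -0.8]
grip_width: 0.0855
gripper_force: 0.0
```

```bash
python3 - <<'E'
from h import *
s=observe(); print(s['position'],np.round(s['q'],1),s['ft_force'])
d=shot('scene')
for c in ['scene','top']:
  for n in ['brush','ball_side','ball_fore','knob_side_grip','knob_fore_grip','mat']:print(n,[(np.round(r['point'],3).tolist(),round(r['score'],2)) for r in spotter.mark_of(n,c)])
print(go(.415,-.0403,.2,188))
E
```

```text
[ 0.45346393 -0.38376334  0.22706973] [ -51.6   26.4   67.5    0.    85.9 -148.1] [ 0.18901958  0.1615801  -0.78131897]
brush [([0.452, -0.387, 0.007], 0.89), ([0.242, -0.336, -0.0], 0.67), ([0.594, 0.021, 0.033], 0.37), ([0.479, 0.475, 0.004], 0.32)]
ball_side []
ball_fore []
knob_side_grip [([0.417, -0.04, 0.052], 0.52)]
knob_fore_grip [([0.436, -0.158, 0.052], 0.67)]
mat [([0.458, -0.381, -0.004], 0.79)]
brush [([0.459, -0.591, 0.002], 0.85), ([0.455, -0.383, 0.006], 0.63), ([0.244, -0.334, 0.005], 0.43)]
ball_side [([0.492, 0.394, -0.004], 0.4), ([0.452, -0.384, 0.001], 0.31)]
ball_fore []
knob_side_grip [([0.418, -0.046, 0.056], 0.6)]
knob_fore_grip [([0.485, 0.423, 0.007], 0.52), ([0.416, -0.047, 0.051], 0.26)]
mat [([0.452, -0.382, 0.0], 0.59)]
([-0.05, 34.52, 2.47], np.float64(-1.6))
```

Emit:
{"method": "move_arm", "body": {
  "series": "0 4 0 10 1;0 9 0 20 1;0 14 0 30 1;0.4 19 0 40 1;0.4 24 0 50 1;0.4 29 0 60 1;0.3 33 0 70 1;0.2 34.5 0 80 1"
}}

```text
time_s: 17.1
position: [0.4121, -0.039, 0.2251]
tool_rot: [[-0.279, 0.96, 0.0], [0.96, 0.279, -0.0], [-0.0, 0.0, -1.0]]
ft_force: [-0.1, -0.9, -0.6]
grip_width: 0.0852
gripper_force: 0.0
```

Emit:
{"method": "move_arm", "body": {
  "series": "0 0 0 10 1;0 0 0 20 1;0 0 0 30 1;0 0 0 40 1;0 0 0 50 1;0 0 0 60 1;0 0 0 70 1;0 0 0 80 1"
}}

```text
time_s: 18.1
position: [0.4126, -0.0408, 0.2249]
tool_rot: [[0.898, 0.44, 0.0], [0.44, -0.898, -0.0], [0.0, 0.0, -1.0]]
ft_force: [0.7, -0.3, -0.6]
grip_width: 0.0851
gripper_force: 0.0
```

```bash
python3 - <<'E'
from h import *
s=observe(); print(s['position'],np.round(s['q'],1),s['ft_force'],s['grip_width'])
print(go(.417,-.040,.040,8))
E
```

```text
[ 0.41256549 -0.0408414   0.22489711] [-22.1   8.4  94.5  -0.   77.   41.8] [ 0.67902144 -0.28610831 -0.61783115] 0.08509761802685331
([0.43, 0.12, 18.49], np.float64(18.1))
```

Emit:
{"method": "move_arm", "body": {
  "series": "0.4 0.1 3 9 1;0.4 0.1 8 18 1;0.4 0.1 13 18 1;0.4 0.1 16.5 18 1;0.4 0.1 18 18 1;0.4 0.1 18.4 18 1;0.4 0.1 18.4 18 1;0.4 0.1 18.4 18 1"
}}

```text
time_s: 19.1
position: [0.417, -0.0401, 0.0415]
tool_rot: [[0.989, 0.147, 0.002], [0.147, -0.989, -0.001], [0.001, 0.001, -1.0]]
ft_force: [0.3, 0.1, -0.2]
grip_width: 0.0851
gripper_force: 0.0
```

Emit:
{"method": "move_arm", "body": {
  "series": "0 0 0 0 0.3;0 0 0 0 -0.2;0 0 0 0 -1;0 0 0 0 -1;0 0 0 0 -1;0 0 0 0 -1",
  "force": 40
}}

```text
time_s: 19.85
position: [0.4176, -0.0417, 0.0418]
tool_rot: [[0.989, 0.147, 0.003], [0.147, -0.989, -0.004], [0.002, 0.004, -1.0]]
ft_force: [-3.9, -11.5, 11.1]
grip_width: 0.043
gripper_force: 39.3
```

Emit:
{"method": "move_arm", "body": {
  "series": "0 0.15 0 -8 -1;0 0.15 0 -18 -1;0 0.15 0 -28 -1;0 0.15 0 -38 -1;0 0.15 0 -48 -1;0 0.15 0 -58 -1;0 0.15 0 -68 -1;0 0.15 0 -78 -1"
}}

```text
time_s: 20.85
position: [0.4178, -0.0421, 0.0418]
tool_rot: [[0.057, 0.998, 0.003], [0.998, -0.057, -0.002], [-0.001, 0.003, -1.0]]
ft_force: [-0.7, -1.5, 11.4]
grip_width: 0.0433
gripper_force: 39.4
```

```bash
cat >> h.py <<'E'
def balls(name=None):
    """gauge crops from scene, upscaled"""
    d=shot('scene')['pixels'][180:260,235:335]
    if name: cv2.imwrite('pics/'+name+'.png',cv2.resize(d,None,fx=7,fy=7,interpolation=cv2.INTER_CUBIC))
    return d
E
python3 - <<'E'
from h import *
s=observe(); print(np.round(s['q'],1),s['ft_force'],s['grip_width'])
balls('b1')
E
```

```text
[-22.   24.6 109.8  -0.   45.4 -18.7] [-0.74659147 -1.46416437 11.43940598] 0.043254643719322666
```

View pics/b1.png

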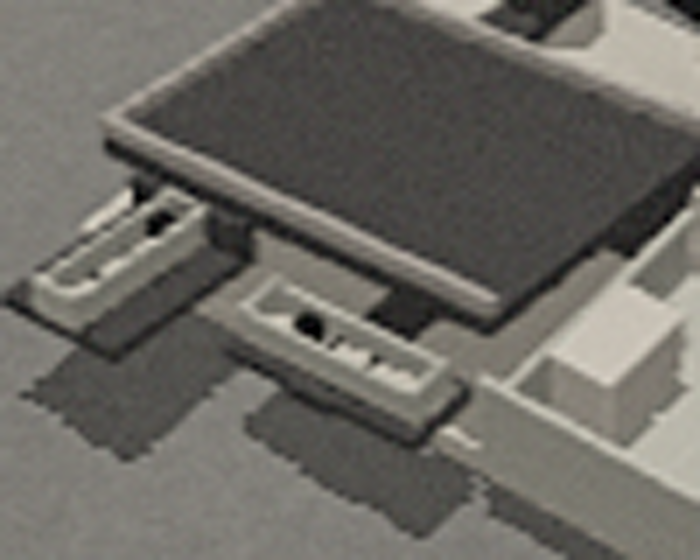

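The gauge crop shows the side ball at (310,325), starting to leave its -y end, and the fore ball at (157,222), still at its knob end. I turn further and measure the balls by intensity profile.

Emit:
{"method": "move_arm", "body": {
  "series": "0 0 0 -10 -1;0 0 0 -20 -1;0 0 0 -30 -1;0 0 0 -40 -1;0 0 0 -50 -1;0 0 0 -60 -1;0 0 0 -60 -1;0 0 0 -60 -1"
}}

```text
time_s: 21.9
position: [0.4181, -0.042, 0.0418]
tool_rot: [[-0.833, 0.553, 0.004], [0.553, 0.833, -0.001], [-0.004, 0.001, -1.0]]
ft_force: [0.2, -1.5, 10.3]
grip_width: 0.0424
gripper_force: 39.4
```

```bash
cat >> h.py <<'E'
def prof():
    for c,L in [('top',{'side':((292.5,143.7),(319.5,140.8)),'fore':((333,121),(337,144.5))}),('scene',{'side':((271,220),(298,234)),'fore':((240,220.5),(263.5,208))})]:
        g=cv2.cvtColor(shot(c)['pixels'],cv2.COLOR_BGR2GRAY).astype(np.float32)
        for k,(a,b) in L.items():
            a=np.array(a);b=np.array(b);n=int(np.linalg.norm(b-a))*2+1
            t=np.linspace(0,1,n)[:,None];q=(a+(b-a)*t).astype(np.float32);u=(b-a)/np.linalg.norm(b-a);nn=np.array([-u[1],u[0]])
            v=np.mean([cv2.remap(g,*(np.float32((q+nn*o).T.reshape(2,1,-1))),cv2.INTER_LINEAR)[0] for o in (-1,0,1)],axis=0)
            print(c,k,v.astype(int).tolist())
E
python3 - <<'E'
from h import *
s=observe(); print(s['position'],np.round(s['q'],1),s['ft_force'],s['grip_width'])
prof()
a=balls(); d=shot('top')['pixels'][115:155,285:345]
cv2.imwrite('pics/b2.png',np.hstack([cv2.resize(a[20:60,0:70],(420,280),interpolation=cv2.INTER_CUBIC),cv2.resize(d,(380,280),interpolation=cv2.INTER_CUBIC)]))
E
```

```text
[ 0.418087   -0.04199433  0.04181986] [-22.   24.6 109.8  -0.   45.4 -78.4] [ 0.23528722 -1.48009382 10.33660623] 0.042443925453695644
top side [171, 184, 183, 180, 181, 182, 180, 177, 176, 174, 174, 174, 174, 175, 175, 175, 168, 161, 142, 125, 139, 155, 172, 187, 186, 183, 168, 150, 107, 66, 61, 56, 60, 69, 103, 137, 165, 189, 188, 188, 190, 192, 194, 196, 196, 196, 193, 190, 179, 167, 155, 144, 133, 121, 119]
top fore [150, 154, 167, 179, 186, 186, 184, 188, 194, 194, 193, 193, 193, 191, 180, 146, 118, 121, 147, 179, 193, 196, 197, 196, 195, 193, 166, 121, 115, 145, 170, 174, 137, 90, 64, 51, 54, 67, 90, 116, 157, 193, 198, 197, 173, 151, 164]
scene side [123, 135, 146, 151, 142, 126, 118, 122, 128, 129, 131, 127, 127, 128, 129, 126, 127, 128, 130, 133, 127, 116, 105, 93, 86, 85, 91, 104, 116, 124, 128, 127, 126, 124, 126, 127, 127, 125, 126, 128, 126, 125, 126, 130, 132, 128, 126, 129, 130, 128, 126, 125, 125, 127, 135, 149, 167, 167, 150, 127, 112]
scene fore [127, 139, 151, 156, 148, 133, 118, 112, 114, 118, 116, 112, 108, 106, 99, 101, 109, 112, 111, 108, 111, 111, 114, 120, 121, 112, 101, 97, 101, 114, 127, 130, 124, 109, 87, 62, 47, 42, 38, 34, 38, 55, 70, 93, 107, 118, 122, 129, 133, 133, 127, 113, 92]
```

View pics/b2.png

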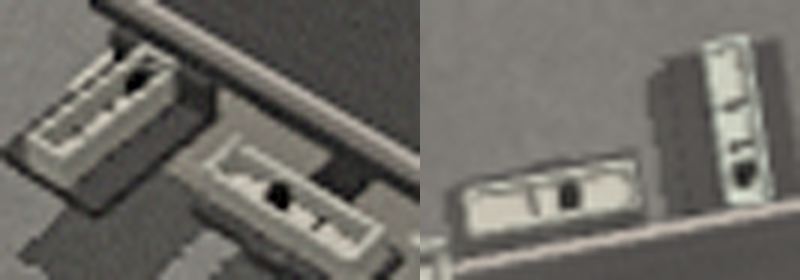

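The lines and balls now read clearly in the top view. Side: ball at sample 31, mid-line about 24.5. Fore: ball at 35, mid-line 22. I turn about 70° more.

Emit:
{"method": "move_arm", "body": {
  "series": "0 0 0 -10 -1;0 0 0 -20 -1;0 0 0 -30 -1;0 0 0 -40 -1;0 0 0 -50 -1;0 0 0 -60 -1;0 0 0 -68 -1;0 0 0 -68 -1"
}}

```text
time_s: 23.1
position: [0.418, -0.0417, 0.0418]
tool_rot: [[-0.824, -0.566, 0.003], [-0.566, 0.824, -0.001], [-0.002, -0.002, -1.0]]
ft_force: [2.2, 1.8, 12.1]
grip_width: 0.0428
gripper_force: 39.5
```

```bash
python3 - <<'E'
from h import *
s=observe(); print(s['position'],np.round(s['q'],1),s['ft_force'],s['grip_width'])
prof()
E
```

```text
[ 0.41801467 -0.04166255  0.04181282] [ -22.    24.6  109.8    0.    45.4 -146.5] [ 2.16994271  1.80409318 12.13279258] 0.04277069287542457
top side [166, 183, 178, 171, 170, 168, 171, 174, 174, 173, 173, 174, 174, 175, 175, 175, 171, 167, 149, 130, 116, 107, 105, 102, 83, 63, 64, 68, 79, 90, 104, 118, 138, 158, 174, 189, 190, 189, 188, 188, 190, 192, 193, 194, 195, 195, 192, 188, 179, 169, 160, 154, 144, 130, 119]
top fore [144, 164, 188, 197, 201, 201, 199, 198, 197, 196, 195, 195, 194, 192, 179, 142, 113, 117, 145, 179, 194, 196, 197, 196, 195, 193, 167, 122, 121, 156, 174, 167, 130, 85, 62, 49, 48, 53, 87, 129, 166, 194, 199, 199, 175, 151, 163]
scene side [124, 138, 149, 152, 143, 126, 119, 122, 130, 131, 131, 128, 129, 129, 129, 127, 129, 131, 130, 130, 130, 135, 134, 137, 138, 138, 133, 124, 119, 113, 109, 110, 117, 124, 133, 132, 136, 143, 143, 140, 131, 134, 137, 139, 137, 136, 140, 140, 139, 138, 140, 139, 137, 137, 141, 149, 160, 170, 168, 154, 132]
scene fore [124, 129, 137, 149, 150, 140, 124, 115, 118, 119, 114, 113, 113, 111, 104, 103, 104, 108, 117, 120, 118, 117, 116, 121, 121, 118, 109, 98, 95, 103, 127, 147, 156, 146, 116, 73, 46, 47, 59, 66, 55, 59, 63, 85, 102, 114, 121, 126, 134, 144, 147, 134, 112]
```

Emit:
{"method": "move_arm", "body": {
  "series": "0 0 0 -8 -1;0 0 0 -14 -1;0 0 0 -14 -1;0 0 0 -14 -1;0 0 0 -14 -1"
}}

```text
time_s: 23.82
position: [0.418, -0.0416, 0.0418]
tool_rot: [[-0.664, -0.748, 0.003], [-0.748, 0.664, -0.001], [-0.002, -0.003, -1.0]]
ft_force: [2.0, 2.6, 12.2]
grip_width: 0.0428
gripper_force: 39.5
```

```bash
python3 - <<'E'
from h import *
prof()
E
```

```text
top side [161, 177, 174, 170, 169, 168, 170, 174, 174, 174, 173, 173, 175, 176, 175, 174, 168, 161, 145, 128, 107, 89, 80, 72, 68, 63, 73, 87, 106, 123, 127, 127, 139, 154, 173, 189, 190, 189, 189, 188, 189, 191, 193, 195, 195, 195, 193, 189, 180, 170, 163, 159, 150, 137, 122]
top fore [144, 164, 189, 197, 201, 201, 200, 199, 197, 195, 194, 194, 194, 192, 178, 137, 108, 120, 151, 182, 196, 198, 198, 197, 196, 199, 176, 129, 125, 156, 172, 167, 131, 87, 63, 49, 48, 53, 87, 130, 166, 193, 195, 191, 171, 153, 163]
scene side [125, 136, 148, 152, 143, 126, 118, 121, 129, 131, 131, 129, 131, 131, 131, 131, 134, 136, 132, 131, 130, 134, 132, 134, 136, 139, 138, 135, 130, 124, 117, 109, 110, 114, 123, 126, 132, 141, 145, 147, 141, 141, 139, 136, 134, 135, 140, 141, 139, 139, 141, 143, 143, 142, 141, 143, 150, 162, 167, 160, 137]
scene fore [124, 129, 138, 152, 157, 150, 132, 116, 113, 110, 105, 112, 114, 111, 104, 101, 107, 121, 137, 140, 133, 127, 127, 136, 139, 136, 123, 105, 106, 117, 139, 152, 157, 151, 127, 89, 58, 51, 55, 61, 60, 74, 83, 105, 122, 132, 137, 138, 142, 143, 139, 127, 109]
```

Emit:
{"method": "move_arm", "body": {
  "series": "0 0 0 0 0.3;0 0 0 0 1;0 0 0 0 1;0 0 -4 0 1;0 0 -7 0 1;3.5 -4.5 -7 0 1;7.6 -8.9 -7 0 1;7.6 -8.9 -7 0 1"
}}

```text
time_s: 24.92
position: [0.4466, -0.1355, 0.1088]
tool_rot: [[-0.691, -0.723, -0.018], [-0.722, 0.691, -0.035], [0.037, -0.011, -0.999]]
ft_force: [0.6, 0.2, -1.0]
grip_width: 0.0851
gripper_force: 0.0
```

```bash
python3 - <<'E'
from h import *
s=observe();print(s['position'],np.round(s['q'],1))
prof()
for c in ['scene','top']:
  for n in ['knob_fore_grip']:print(n,[(np.round(r['point'],3).tolist(),round(r['score'],2)) for r in spotter.mark_of(n,c)])
E
```

```text
[ 0.44663075 -0.13553819  0.10877882] [ -30.2   21.8   97.8   -2.6   60.3 -165.2]
top side [161, 177, 175, 171, 170, 169, 171, 175, 175, 174, 173, 173, 175, 177, 175, 174, 168, 161, 144, 128, 106, 89, 79, 69, 68, 66, 75, 87, 106, 123, 127, 127, 139, 154, 174, 190, 190, 189, 188, 188, 190, 192, 194, 195, 195, 195, 193, 190, 180, 170, 163, 158, 150, 137, 122]
top fore [145, 165, 189, 197, 201, 201, 200, 199, 198, 196, 195, 195, 194, 193, 179, 138, 109, 121, 151, 182, 196, 198, 198, 198, 197, 199, 176, 128, 124, 156, 172, 168, 131, 86, 62, 49, 47, 52, 87, 130, 166, 194, 196, 191, 171, 153, 164]
scene side [123, 135, 149, 153, 144, 127, 119, 121, 129, 130, 131, 129, 130, 128, 129, 130, 134, 136, 133, 133, 132, 135, 132, 133, 135, 137, 136, 135, 132, 126, 118, 110, 110, 115, 125, 127, 132, 141, 147, 149, 140, 139, 138, 137, 134, 134, 139, 140, 139, 138, 141, 141, 140, 142, 143, 144, 150, 162, 166, 159, 138]
scene fore [124, 130, 138, 152, 157, 151, 133, 115, 113, 110, 105, 110, 113, 110, 102, 98, 104, 119, 135, 140, 134, 129, 128, 134, 136, 135, 123, 105, 106, 117, 139, 153, 159, 152, 127, 90, 58, 50, 55, 63, 60, 73, 83, 106, 123, 131, 135, 137, 141, 142, 139, 126, 107]
knob_fore_grip [([0.435, -0.157, 0.055], 0.46)]
knob_fore_grip []
```

Emit:
{"method": "move_arm", "body": {
  "series": "0 0 0 10 1;0 0 0 20 1;0 0 0 30 1;0 0 0 40 1;0 0 0 40 1"
}}

```text
time_s: 25.75
position: [0.4456, -0.1328, 0.1091]
tool_rot: [[-0.993, -0.115, -0.018], [-0.114, 0.993, -0.034], [0.022, -0.031, -0.999]]
ft_force: [0.4, -0.2, 0.6]
grip_width: 0.0854
gripper_force: 0.0
```

```bash
python3 - <<'E'
from h import *
s=observe();print(s['position'],np.round(s['q'],1)); print(go(.4345,-.158,.0415,188), s['tool_rot'].round(3) if hasattr(s['tool_rot'],'round') else s['tool_rot'])
E
```

```text
[ 0.44560139 -0.13277777  0.10913214] [ -30.    21.6   98.    -2.5   60.3 -125.3]
([1.24, -2.16, 6.86], np.float64(-1.5)) [[-0.993 -0.115 -0.018]
 [-0.114  0.993 -0.034]
 [ 0.022 -0.031 -0.999]]
```

The wrist's range end left the tool tilted by 2°. That is tolerable, so I continue to the fore knob.

Emit:
{"method": "move_arm", "body": {
  "series": "0.6 -1 0 0 1;1.25 -2.15 0 0 1;1.25 -2.15 3 0 1;1.25 -2.15 5.5 0 1;1.25 -2.15 6.5 0 1;1.25 -2.15 6.8 0 1;1.25 -2.15 6.8 0 0.3;1.25 -2.15 6.8 0 -0.2"
}}

```text
time_s: 26.75
position: [0.435, -0.1589, 0.0427]
tool_rot: [[-0.994, -0.112, -0.017], [-0.111, 0.993, -0.035], [0.02, -0.033, -0.999]]
ft_force: [-0.2, -0.2, -0.0]
grip_width: 0.052
gripper_force: 0.0
```

Emit:
{"method": "move_arm", "body": {
  "series": "0 0 0 0 -1;0 0 0 0 -1;0 0 0 0 -1;0 0 0 0 -1"
}}

```text
time_s: 27.25
position: [0.435, -0.1591, 0.0429]
tool_rot: [[-0.994, -0.112, -0.017], [-0.112, 0.993, -0.035], [0.02, -0.033, -0.999]]
ft_force: [-1.8, -1.4, 5.9]
grip_width: 0.0426
gripper_force: 39.7
```

Emit:
{"method": "move_arm", "body": {
  "series": "0 0 0 10 -1;0 0 0 20 -1;0 0 0 30 -1;0 0 0 40 -1;0 0 0 50 -1;0 0 0 60 -1;0 0 0 70 -1;0 0 0 80 -1"
}}

```text
time_s: 28.25
position: [0.4349, -0.1593, 0.0429]
tool_rot: [[-0.278, 0.96, -0.017], [0.96, 0.277, -0.036], [-0.03, -0.026, -0.999]]
ft_force: [-2.4, -5.0, 4.9]
grip_width: 0.043
gripper_force: 40.1
```

Emit:
{"method": "move_arm", "body": {
  "series": "0 0 0 10 -1;0 0 0 20 -1;0 0 0 30 -1;0 0 0 40 -1;0 0 0 50 -1;0 0 0 60 -1;0 0 0 70 -1;0 0 0 70 -1"
}}

```text
time_s: 29.25
position: [0.4346, -0.159, 0.0424]
tool_rot: [[0.804, 0.595, -0.018], [0.594, -0.804, -0.034], [-0.035, 0.017, -0.999]]
ft_force: [-1.8, -4.8, 4.1]
grip_width: 0.0427
gripper_force: 42.1
```

```bash
python3 - <<'E'
from h import *
s=observe();print(np.round(s['q'],1)) 
prof()
E
```

```text
[-33.5  27.6 102.9  -2.9  49.3  21.9]
top side [162, 177, 175, 171, 170, 168, 170, 174, 174, 174, 173, 173, 174, 176, 175, 174, 169, 161, 144, 128, 105, 88, 79, 71, 68, 65, 74, 87, 106, 122, 126, 126, 139, 154, 173, 189, 190, 189, 188, 188, 189, 191, 193, 195, 195, 195, 193, 189, 179, 170, 165, 162, 155, 144, 125]
top fore [163, 147, 127, 143, 164, 174, 178, 177, 177, 182, 189, 188, 187, 185, 183, 182, 167, 129, 108, 126, 140, 124, 98, 72, 58, 56, 57, 60, 64, 63, 100, 162, 186, 192, 192, 190, 189, 188, 187, 186, 188, 193, 194, 190, 181, 173, 171]
scene side [127, 138, 150, 154, 145, 128, 119, 121, 129, 131, 133, 130, 131, 129, 129, 129, 133, 135, 133, 131, 129, 133, 133, 134, 135, 137, 137, 136, 133, 125, 117, 109, 109, 115, 126, 128, 131, 140, 146, 148, 140, 138, 138, 136, 134, 135, 140, 141, 141, 139, 142, 143, 143, 144, 143, 144, 150, 163, 168, 160, 137]
scene fore [123, 121, 110, 101, 107, 110, 116, 119, 126, 131, 124, 124, 118, 118, 118, 123, 126, 124, 129, 136, 135, 132, 124, 120, 108, 94, 87, 89, 93, 106, 124, 126, 121, 119, 115, 111, 110, 113, 121, 125, 121, 116, 108, 104, 115, 128, 138, 145, 147, 127, 101, 68, 43]
```

Emit:
{"method": "move_arm", "body": {
  "series": "0 0 0 10 -1;0 0 0 20 -1;0 0 0 30 -1;0 0 0 32 -1;0 0 0 32 -1;0 0 0 32 -1;0 0 0 32 -1;0 0 0 32 -1"
}}

```text
time_s: 30.35
position: [0.4347, -0.1588, 0.0422]
tool_rot: [[0.997, 0.08, -0.018], [0.079, -0.996, -0.034], [-0.02, 0.032, -0.999]]
ft_force: [-2.4, -4.2, 2.5]
grip_width: 0.0429
gripper_force: 43.8
```

```bash
python3 - <<'E'
from h import *
prof()
a=balls(); d=shot('top')['pixels'][115:155,285:345]
np.save('g1.npy',d)
cv2.imwrite('pics/b3.png',np.hstack([cv2.resize(a[20:60,0:70],(350,240),interpolation=cv2.INTER_CUBIC),cv2.resize(d,(440,293),interpolation=cv2.INTER_CUBIC)[:240]]))
E
```

```text
top side [161, 177, 174, 170, 169, 168, 171, 174, 174, 174, 173, 173, 174, 176, 175, 174, 168, 161, 144, 127, 106, 90, 80, 70, 67, 64, 74, 87, 106, 122, 126, 126, 138, 154, 173, 189, 190, 189, 189, 188, 190, 192, 193, 195, 195, 195, 193, 189, 180, 170, 165, 162, 155, 144, 125]
top fore [152, 150, 145, 146, 153, 167, 176, 177, 178, 183, 190, 189, 187, 185, 183, 183, 176, 149, 116, 95, 86, 69, 58, 56, 57, 64, 93, 136, 136, 106, 112, 142, 165, 182, 188, 189, 188, 186, 185, 184, 188, 194, 198, 198, 194, 188, 179]
scene side [127, 138, 149, 153, 145, 128, 118, 121, 130, 132, 133, 130, 130, 128, 129, 129, 133, 136, 134, 132, 131, 134, 133, 134, 136, 138, 137, 135, 131, 125, 118, 112, 111, 114, 123, 126, 132, 142, 147, 149, 140, 140, 139, 137, 134, 134, 141, 143, 141, 139, 140, 142, 144, 143, 143, 144, 149, 161, 167, 159, 138]
scene fore [103, 109, 106, 105, 98, 97, 101, 101, 108, 111, 115, 118, 122, 130, 126, 125, 123, 119, 119, 119, 124, 124, 124, 124, 124, 128, 130, 131, 130, 126, 123, 117, 120, 118, 118, 120, 120, 125, 126, 120, 112, 105, 101, 92, 90, 101, 121, 143, 148, 110, 75, 50, 35]
```

Emit:
{"method": "move_arm", "body": {
  "series": "0 0 0 5 -1;0 0 0 5 -1;0 0 0 5 0.3;0 0 0 5 1;0 0 0 5 1;0 0 -4 5 1;0 0 -10 5 1;0 0 -16 5 1"
}}

```text
time_s: 31.55
position: [0.4373, -0.1529, 0.2037]
tool_rot: [[1.0, -0.009, -0.018], [-0.01, -0.999, -0.034], [-0.018, 0.034, -0.999]]
ft_force: [1.0, -0.4, -1.3]
grip_width: 0.0854
gripper_force: 0.0
```

Emit:
{"method": "move_arm", "body": {
  "series": "0 0 -3 0 1;0 0 -3 0 1;0 0 -3 0 1;0 0 -3 0 1"
}}

```text
time_s: 32.05
position: [0.4377, -0.152, 0.2306]
tool_rot: [[1.0, -0.01, -0.02], [-0.011, -0.999, -0.033], [-0.02, 0.033, -0.999]]
ft_force: [-0.2, -0.0, -0.5]
grip_width: 0.0858
gripper_force: 0.0
```

```bash
python3 - <<'E'
from h import *
s=observe();print(s['position'],np.round(s['q'],1))
prof()
d=shot('top');e=shot('scene')
cv2.imwrite('pics/b3.png',np.hstack([cv2.resize(d['pixels'][115:155,285:345],(390,260),interpolation=cv2.INTER_CUBIC),cv2.resize(d['pixels'][160:245,130:215],(260,260),interpolation=cv2.INTER_CUBIC)]))
for c in ['scene','top']:
  for n in ['holder','end_post','plain_bar','lens_tube','crate']:
    print(c,n,[(np.round(r['point'],3).tolist(),round(r['score'],2)) for r in spotter.mark_of(n,c)][:3])
E
```

```text
[ 0.43766253 -0.15197972  0.23064211] [-32.6  13.4  87.1  -2.2  79.6  58.4]
top side [162, 179, 176, 172, 171, 170, 172, 176, 176, 175, 174, 174, 176, 178, 177, 176, 170, 162, 146, 129, 107, 89, 80, 71, 69, 65, 74, 87, 107, 124, 128, 128, 140, 156, 175, 191, 192, 191, 191, 190, 191, 192, 194, 196, 196, 196, 194, 191, 181, 171, 164, 160, 151, 138, 123]
top fore [154, 155, 148, 142, 142, 161, 175, 183, 192, 194, 194, 191, 187, 186, 185, 185, 178, 155, 123, 94, 80, 68, 60, 55, 55, 66, 108, 161, 153, 116, 112, 133, 159, 182, 189, 190, 189, 188, 187, 186, 189, 196, 200, 200, 196, 189, 181]
scene side [127, 137, 149, 152, 143, 126, 118, 121, 129, 131, 132, 129, 130, 128, 129, 129, 132, 134, 133, 132, 130, 134, 133, 134, 135, 137, 137, 135, 132, 126, 117, 110, 110, 115, 125, 127, 132, 141, 147, 147, 139, 139, 139, 137, 133, 134, 140, 141, 140, 139, 141, 143, 143, 143, 142, 145, 150, 162, 168, 160, 137]
scene fore [99, 100, 97, 100, 98, 98, 103, 104, 112, 116, 121, 118, 119, 124, 120, 119, 120, 120, 121, 120, 124, 121, 123, 127, 128, 131, 133, 135, 131, 124, 123, 118, 120, 119, 124, 127, 123, 122, 120, 115, 109, 97, 81, 58, 54, 77, 112, 139, 144, 109, 73, 48, 34]
scene holder [([0.494, 0.318, 0.006], 0.82), ([0.491, 0.391, -0.002], 0.36)]
scene end_post [([0.48, 0.425, 0.007], 0.65)]
scene plain_bar [([0.479, 0.471, 0.004], 0.91)]
scene lens_tube [([0.484, 0.37, 0.001], 0.63)]
scene crate [([0.491, 0.394, 0.001], 0.75)]
top holder [([0.499, 0.317, 0.007], 0.72)]
top end_post [([0.483, 0.422, 0.009], 0.62)]
top plain_bar [([0.475, 0.478, 0.004], 0.92), ([0.593, 0.017, 0.036], 0.5)]
top lens_tube [([0.483, 0.368, 0.008], 0.65), ([0.482, 0.424, 0.01], 0.63)]
top crate [([0.49, 0.395, -0.003], 0.85)]
```

View pics/b3.png

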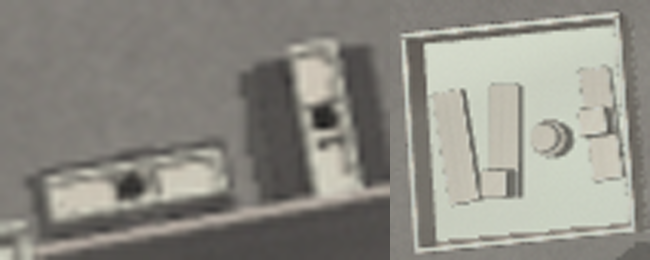

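The gauges show the side ball centred at (130,185) and the fore ball between its lines at (323,117), allowing for parallax. In the crate the plain bar is at (455,145), the end-post bar at (505,140), the tube at (551,138) and the middle-post bar at (600,125), with its post at (593,120). The last is the holder.

Emit:
{"method": "move_arm", "body": {
  "series": "0 -6 0 -10 1;0 -12 0 -20 1;0 -18 0 -30 1;0 -24 0 -40 1;0 -30 0 -50 1;0 -36 0 -60 1;1 -42 0 -70 1;2 -46 0 -80 1"
}}

```text
time_s: 33.75
position: [0.4624, 0.3098, 0.2157]
tool_rot: [[0.176, 0.984, -0.018], [0.984, -0.176, -0.034], [-0.037, -0.011, -0.999]]
ft_force: [0.4, -0.6, 0.3]
grip_width: 0.0852
gripper_force: 0.0
```

```bash
python3 - <<'E'
from h import *
d=shot('top')
im=cv2.imread('pics/b3.png')
f=lambda u,v,z:ray(d,[(130+(u-390)*85/260,160+v*85/260)],z)[0].round(4).tolist()
print('post',f(593,120,.052),'bar ends',f(597,75,.02),f(605,178,.02),'tube',f(546,137,.052))
s=observe();print(s['position'],np.round(s['q'],1)); R=s['tool_rot']; print(np.round(R,3))
print(go(.496,.317,.10,96.6))
E
```

```text
post [0.4957, 0.3184, 0.052] bar ends [0.5461, 0.3227, 0.02] [0.4361, 0.3146, 0.02] tube [0.4792, 0.3675, 0.052]
[0.46306335 0.31284709 0.21503091] [22.5 24.2 73.2 -1.3 84.2 32.3]
[[ 0.167  0.986 -0.018]
 [ 0.985 -0.168 -0.032]
 [-0.035 -0.012 -0.999]]
([1.36, 3.32, 11.42], np.float64(-16.2))
```

Emit:
{"method": "move_arm", "body": {
  "series": "0.8 1.7 0 -8 1;1.7 3.3 3 -15 1;1.7 3.3 7 -15 1;1.7 3.3 11 -15 1;1.7 3.3 14.5 -15 1;1.7 3.3 17 -15 1;1.7 3.3 18.2 -15 1;1.7 3.3 18.5 -15 1"
}}

```text
time_s: 34.8
position: [0.495, 0.3116, 0.0298]
tool_rot: [[-0.077, 0.997, -0.018], [0.996, 0.076, -0.034], [-0.033, -0.021, -0.999]]
ft_force: [0.1, -0.3, 0.7]
grip_width: 0.0853
gripper_force: 0.0
```

```bash
python3 - <<'E'
from h import *
s=observe();print(s['position'],s['ft_force'],np.round(s['tool_rot'],3).tolist())
e=shot('scene'); cv2.imwrite('pics/g1.png',cv2.resize(e['pixels'][215:365,370:550],None,fx=4,fy=4,interpolation=cv2.INTER_CUBIC))
E
```

```text
[0.49499026 0.3115718  0.02984915] [ 0.08679035 -0.29093162  0.73180092] [[-0.077, 0.997, -0.018], [0.996, 0.076, -0.034], [-0.033, -0.021, -0.999]]
```

View pics/g1.png

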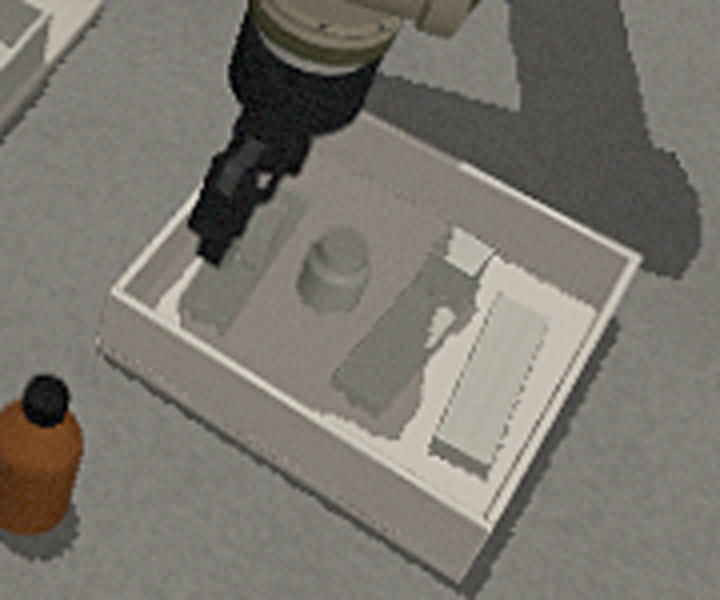

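The gripper straddles the holder's post at (225,225), slightly toward the crate wall. I shift 6 mm, lower and close.

Emit:
{"method": "move_arm", "body": {
  "series": "0.3 0 0.1 0 1;0.6 0 0.2 0 1;0.6 0 0.2 0 1;0.6 0 0.2 0 0.3;0.6 0 0.2 0 -0.3;0.6 0 0.2 0 -1;0.6 0 0.2 0 -1;0.6 0 0.2 0 -1",
  "force": 50
}}

```text
time_s: 35.85
position: [0.4951, 0.3177, 0.0284]
tool_rot: [[-0.077, 0.997, -0.016], [0.997, 0.077, -0.033], [-0.032, -0.018, -0.999]]
ft_force: [0.9, -0.4, 5.5]
grip_width: 0.0278
gripper_force: 49.4
```

Emit:
{"method": "move_arm", "body": {
  "series": "0 0 0 0 -1;0 0 0 0 -1;0 0 -1 0 -1;0 0 -3 0 -1;0 0 -7 0 -1;0 0 -12 0 -1;0 0 -14 0 -1;0 0 -14 0 -1"
}}

```text
time_s: 36.85
position: [0.4969, 0.3224, 0.1687]
tool_rot: [[-0.077, 0.997, -0.017], [0.997, 0.077, -0.033], [-0.032, -0.019, -0.999]]
ft_force: [-0.3, 0.1, -2.7]
grip_width: 0.0272
gripper_force: 49.2
```

```bash
python3 - <<'E'
from h import *
s=observe();print(s['position'],s['ft_force'],s['grip_width'],np.round(s['tool_rot'],3).tolist(),np.round(s['q'],1))
shot('scene','x1')
for c in ['scene','top']: print([(np.round(r['point'],3).tolist(),round(r['score'],2)) for r in spotter.mark_of('holder',c)][:3])
for c in ['scene','top']: print([(np.round(r['point'],3).tolist(),round(r['score'],2)) for r in spotter.mark_of('lens_tube',c)][:3])
E
```

```text
[0.49686088 0.32241064 0.16872448] [-0.34714604  0.08296769 -2.71584169] 0.027197496404761583 [[-0.077, 0.997, -0.017], [0.997, 0.077, -0.033], [-0.032, -0.019, -0.999]] [22.2 29.6 71.8 -1.4 80.1 18. ]
[([0.494, 0.326, 0.148], 0.75)]
[([0.499, 0.319, 0.009], 0.92)]
[([0.483, 0.372, 0.004], 0.59), ([0.717, 0.326, -0.001], 0.56)]
[([0.421, -0.044, 0.053], 0.5), ([0.483, 0.366, 0.006], 0.46)]
```

Emit:
{"method": "move_arm", "body": {
  "series": "-4 0.1 0 10 -1;-10 0.3 0.3 20 -1;-16 0.5 0.5 30 -1;-22 0.6 0.7 40 -1;-28 0.8 0.9 50 -1;-34 0.9 1.1 60 -1;-40 1 1.3 70 -1;-42.7 1.1 1.3 80 -1"
}}

```text
time_s: 38.1
position: [0.5403, -0.1058, 0.1674]
tool_rot: [[0.97, 0.241, -0.019], [0.24, -0.97, -0.034], [-0.027, 0.028, -0.999]]
ft_force: [0.4, 0.6, -2.3]
grip_width: 0.0274
gripper_force: 49.3
```

```bash
python3 - <<'E'
from h import *
s=observe();print(s['position'],s['ft_force'],s['grip_width'],np.round(s['tool_rot'],3).tolist(),np.round(s['q'],1))
d=shot('scene'); shot('top')
for c in ['scene','top']: print([(np.round(r['point'],3).tolist(),round(r['score'],2)) for r in spotter.mark_of('holder',c)][:3])
print(go(.5409,-.1029,.095,8.1))
E
```

```text
[ 0.54027334 -0.10578713  0.1674347 ] [ 0.39954475  0.58217582 -2.27514325] 0.027369077172650268 [[0.97, 0.241, -0.019], [0.24, -0.97, -0.034], [-0.027, 0.028, -0.999]] [-22.3  25.3  79.8  -2.3  75.2  54.3]
[([0.54, -0.109, 0.146], 0.63), ([0.794, 0.16, 0.002], 0.23)]
[([0.541, -0.112, 0.15], 0.57)]
([0.25, -0.16, 7.26], np.float64(6.4))
```

Emit:
{"method": "move_arm", "body": {
  "series": "0.2 -0.3 2 6.4 -1;0.2 -0.35 4.5 6.4 -1;0.2 -0.35 6.5 6.4 -1;0.2 -0.35 7.2 6.4 -1;0.2 -0.35 7.4 6.4 -1;0.2 -0.35 7.6 6.4 -1;0.2 -0.35 7.6 6.4 -1"
}}

```text
time_s: 39.17
position: [0.5405, -0.1015, 0.0927]
tool_rot: [[0.99, 0.14, -0.017], [0.139, -0.99, -0.034], [-0.022, 0.032, -0.999]]
ft_force: [0.7, -0.6, -2.2]
grip_width: 0.0273
gripper_force: 49.2
```

Emit:
{"method": "move_arm", "body": {
  "series": "0 0 0.15 0 -1;0 0 0.3 0 -1;0 0 0.3 0 -1"
}}

```text
time_s: 39.55
position: [0.5402, -0.1016, 0.0892]
tool_rot: [[0.99, 0.14, -0.018], [0.139, -0.99, -0.034], [-0.023, 0.031, -0.999]]
ft_force: [-0.7, 0.1, -2.4]
grip_width: 0.0272
gripper_force: 49.2
```

Emit:
{"method": "move_arm", "body": {
  "series": "0 0 0.12 0 -1;0 0 0.25 0 -1;0 0 0.25 0 -1"
}}

```text
time_s: 39.92
position: [0.5403, -0.1017, 0.0868]
tool_rot: [[0.99, 0.14, -0.018], [0.139, -0.99, -0.034], [-0.022, 0.031, -0.999]]
ft_force: [0.5, 0.7, -1.9]
grip_width: 0.0273
gripper_force: 49.3
```

Emit:
{"method": "move_arm", "body": {
  "series": "0 0 0.1 0 -1;0 0 0.2 0 -1;0 0 0.2 0 -1"
}}

```text
time_s: 40.3
position: [0.5402, -0.1022, 0.0856]
tool_rot: [[0.99, 0.14, -0.017], [0.139, -0.99, -0.035], [-0.022, 0.032, -0.999]]
ft_force: [-1.2, -2.3, 6.9]
grip_width: 0.0271
gripper_force: 48.5
```

Contact. I release and lift.

Emit:
{"method": "move_arm", "body": {
  "series": "0 0 0 0 -0.4;0 0 0 0 0;0 0 0 0 1;0 0 0 0 1;0 0 -2 0 1;0 0 -6 0 1;0 0 -10 0 1;0 0 -12 0 1"
}}

```text
time_s: 41.3
position: [0.5428, -0.0977, 0.2068]
tool_rot: [[0.99, 0.14, -0.015], [0.139, -0.99, -0.035], [-0.02, 0.033, -0.999]]
ft_force: [-0.5, -0.5, -0.4]
grip_width: 0.0853
gripper_force: 0.0
```

```bash
python3 - <<'E'
from h import *
s=observe();print(s['position'],s['grip_width'],np.round(s['q'],1))
d=shot('scene','x2'); t=shot('top','x3')
for c in ['scene','top']: print([(np.round(r['point'],3).tolist(),round(r['score'],2)) for r in spotter.mark_of('holder',c)][:3])
for c in ['scene','top']: print([(np.round(r['point'],3).tolist(),round(r['score'],2)) for r in spotter.mark_of('lens_tube',c)][:3])
prof()
print(go(.482,.3685,.2,8.1),go(.482,.3685,.2,98))
E
```

```text
[ 0.54278218 -0.09772937  0.20684012] 0.08525369771696427 [-21.5  23.3  76.2  -2.2  80.6  60.9]
[([0.54, -0.103, 0.063], 0.78)]
[([0.543, -0.104, 0.064], 0.75), ([0.455, -0.381, 0.004], 0.54)]
[([0.484, 0.37, 0.001], 0.84)]
[([0.483, 0.369, 0.006], 0.51)]
top side [159, 175, 172, 168, 167, 166, 169, 172, 173, 172, 171, 170, 163, 156, 129, 105, 91, 76, 81, 86, 102, 119, 133, 147, 149, 151, 151, 151, 150, 150, 150, 149, 149, 149, 147, 145, 139, 132, 118, 104, 103, 101, 112, 125, 130, 136, 137, 137, 136, 134, 134, 133, 132, 131, 130]
top fore [152, 152, 146, 140, 140, 158, 172, 180, 189, 190, 191, 188, 185, 184, 183, 181, 174, 152, 121, 94, 80, 67, 59, 56, 57, 68, 108, 159, 151, 115, 111, 131, 157, 179, 186, 187, 187, 185, 184, 181, 178, 178, 156, 127, 119, 113, 115]
scene side [127, 138, 151, 154, 145, 128, 118, 121, 129, 131, 132, 129, 131, 130, 130, 130, 134, 136, 134, 132, 131, 134, 132, 134, 136, 138, 138, 137, 132, 124, 118, 110, 110, 115, 126, 128, 132, 140, 145, 147, 141, 141, 139, 136, 133, 134, 140, 141, 140, 139, 141, 142, 142, 142, 143, 146, 151, 162, 167, 160, 138]
scene fore [102, 102, 99, 102, 99, 100, 102, 102, 111, 114, 120, 119, 119, 123, 120, 120, 120, 120, 122, 121, 123, 120, 122, 127, 128, 132, 134, 136, 132, 126, 123, 119, 120, 119, 123, 127, 125, 123, 119, 114, 114, 115, 115, 114, 120, 130, 141, 145, 139, 106, 75, 50, 36]
([0.54, -46.98, -1.07], np.float64(-0.1)) ([0.54, -46.98, -1.07], np.float64(90.0))
```

Emit:
{"method": "move_arm", "body": {
  "series": "0 -5 0 -10 1;0.1 -11 -0.2 -20 1;0.2 -17 -0.3 -30 1;0.3 -23 -0.4 -40 1;0.4 -29 -0.5 -50 1;0.5 -35 -0.6 -60 1;0.6 -41 -0.8 -70 1;0.6 -47.1 -0.8 -80 1"
}}

```text
time_s: 42.7
position: [0.4821, 0.3714, 0.1972]
tool_rot: [[0.029, 0.999, -0.018], [0.999, -0.029, -0.034], [-0.035, -0.017, -0.999]]
ft_force: [0.5, 0.2, 0.6]
grip_width: 0.0856
gripper_force: 0.0
```

Emit:
{"method": "move_arm", "body": {
  "series": "0 0 0 -9 1;0 0 0 -9 1;0 0 0 -9 1"
}}

```text
time_s: 43.08
position: [0.4828, 0.3689, 0.1976]
tool_rot: [[-0.118, 0.993, -0.018], [0.992, 0.118, -0.034], [-0.032, -0.022, -0.999]]
ft_force: [0.3, -0.6, -0.1]
grip_width: 0.0852
gripper_force: 0.0
```

```bash
python3 - <<'E'
from h import *
s=observe();print(s['position'],s['grip_width'],np.round(s['q'],1),np.round(s['tool_rot'],3).tolist())
d=shot('scene')
for r in [0]: print([(np.round(r['point'],3).tolist(),round(r['score'],2)) for r in spotter.mark_of('lens_tube','scene')][:3])
prof()
print(go(.483,.3692,.017,98))
E
```

```text
[0.48284108 0.36893798 0.19760512] 0.0852442380154864 [26.8 29.9 66.3 -1.3 85.6 20.1] [[-0.118, 0.993, -0.018], [0.992, 0.118, -0.034], [-0.032, -0.022, -0.999]]
[([0.483, 0.37, -0.001], 0.68), ([0.434, -0.157, 0.056], 0.53)]
top side [163, 179, 177, 173, 171, 170, 173, 177, 177, 176, 175, 175, 177, 179, 178, 176, 170, 163, 147, 130, 109, 92, 82, 72, 70, 67, 77, 90, 109, 125, 129, 129, 141, 156, 175, 191, 192, 192, 191, 191, 192, 194, 195, 197, 197, 197, 195, 192, 182, 172, 165, 160, 151, 138, 124]
top fore [154, 155, 149, 143, 143, 162, 176, 184, 193, 195, 196, 193, 190, 188, 186, 186, 179, 156, 124, 96, 82, 69, 60, 57, 58, 69, 110, 162, 154, 117, 112, 132, 160, 183, 190, 191, 191, 189, 188, 187, 190, 197, 200, 201, 196, 190, 181]
scene side [125, 138, 149, 153, 144, 126, 117, 119, 127, 129, 130, 128, 129, 128, 129, 129, 133, 135, 132, 131, 129, 134, 132, 133, 135, 137, 136, 134, 129, 122, 116, 109, 107, 111, 122, 126, 131, 140, 145, 146, 139, 138, 137, 136, 134, 134, 139, 140, 139, 137, 140, 143, 143, 143, 142, 144, 150, 161, 166, 159, 137]
scene fore [100, 101, 98, 101, 97, 97, 102, 103, 111, 114, 120, 116, 117, 123, 119, 118, 118, 118, 120, 121, 124, 121, 121, 125, 127, 131, 132, 133, 130, 124, 122, 117, 117, 117, 124, 126, 123, 122, 118, 114, 114, 112, 113, 112, 113, 119, 131, 141, 138, 104, 72, 49, 34]
([0.59, 0.41, 18.08], np.float64(-1.1))
```

Emit:
{"method": "move_arm", "body": {
  "series": "0.6 0.4 5 0 1;0.6 0.4 10 0 1;0.6 0.4 14 0 1;0.6 0.4 16.5 0 1;0.6 0.4 17.6 0 1;0.6 0.4 17.9 0 1;0.6 0.4 17.9 0 0.2;0.6 0.4 17.9 0 -0.5"
}}

```text
time_s: 44.28
position: [0.4831, 0.3702, 0.0197]
tool_rot: [[-0.122, 0.992, -0.016], [0.992, 0.122, -0.033], [-0.031, -0.02, -0.999]]
ft_force: [-0.7, -0.4, -0.2]
grip_width: 0.0514
gripper_force: 0.0
```

Emit:
{"method": "move_arm", "body": {
  "series": "0 0 0 0 -1;0 0 0 0 -1;0 0 0 0 -1;0 0 -1 0 -1;0 0 -4 0 -1;0 0 -9 0 -1;0 0 -14 0 -1;0 0 -15 0 -1"
}}

```text
time_s: 45.28
position: [0.4863, 0.3757, 0.1728]
tool_rot: [[-0.122, 0.992, -0.012], [0.992, 0.122, -0.031], [-0.029, -0.015, -0.999]]
ft_force: [-0.0, 0.0, -1.2]
grip_width: 0.0357
gripper_force: 50.3
```

```bash
python3 - <<'E'
from h import *
s=observe();print(s['position'],s['grip_width'],np.round(s['q'],1),np.round(s['tool_rot'],3).tolist())
d=shot('scene')
print([(np.round(r['point'],3).tolist(),round(r['score'],2)) for r in spotter.mark_of('lens_tube','scene')][:3])
c=np.array([.5775,-.0977])+.037*np.array([.99,.1411]); print(c,go(*c,.165,8.1))
E
```

```text
[0.48633963 0.37568916 0.17277233] 0.03574374644903532 [27.2 31.5 67.7 -1.3 82.2 20.4] [[-0.122, 0.992, -0.012], [0.992, 0.122, -0.031], [-0.029, -0.015, -0.999]]
[([0.488, 0.376, 0.155], 0.71)]
[ 0.61413   -0.0924793] ([-47.95, 7.09, 1.8], np.float64(88.9))
```

Emit:
{"method": "move_arm", "body": {
  "series": "-5 0.7 0.2 10 -1;-11 1.6 0.5 20 -1;-17 2.5 0.8 30 -1;-23 3.4 1 40 -1;-29 4.3 1.2 50 -1;-35 5.2 1.4 60 -1;-41 6.1 1.5 70 -1;-48 7.1 1.5 80 -1"
}}

```text
time_s: 46.38
position: [0.6116, -0.0868, 0.1649]
tool_rot: [[0.958, 0.287, -0.021], [0.287, -0.958, -0.033], [-0.03, 0.025, -0.999]]
ft_force: [1.4, 0.2, -1.5]
grip_width: 0.0362
gripper_force: 50.2
```

Emit:
{"method": "move_arm", "body": {
  "series": "0 0 0 9 -1;0 0 0 9 -1;0 0 2 9 -1;0 0 4 9 -1;0 0 6 9 -1;0 0 7 9 -1;0 0 7 9 -1"
}}

```text
time_s: 47.25
position: [0.6105, -0.0869, 0.0963]
tool_rot: [[0.99, 0.142, -0.02], [0.141, -0.989, -0.033], [-0.024, 0.03, -0.999]]
ft_force: [0.2, -0.1, -0.4]
grip_width: 0.0356
gripper_force: 50.3
```

```bash
python3 - <<'E'
from h import *
s=observe();print(s['position'],s['grip_width'],s['ft_force'],np.round(s['q'],1),np.round(s['tool_rot'],3).tolist())
d=shot('scene')
print([(np.round(r['point'],3).tolist(),round(r['score'],2)) for r in spotter.mark_of('lens_tube','scene')][:3])
print([(np.round(r['point'],3).tolist(),round(r['score'],2)) for r in spotter.mark_of('holder','scene')][:3])
print(go(.614,-.0925,.085,8.1))
E
```

```text
[ 0.6104819  -0.08686256  0.09632458] 0.03559009601787134 [ 0.1684979  -0.07911706 -0.43296941] [-18.2  35.6  73.8  -2.3  71.1  64.5] [[0.99, 0.142, -0.02], [0.141, -0.989, -0.033], [-0.024, 0.03, -0.999]]
[([0.61, -0.09, 0.079], 0.59), ([0.556, 0.073, 0.018], 0.17)]
[([0.537, -0.104, 0.06], 0.54)]
([0.23, 0.51, 1.29], np.float64(-0.1))
```

Emit:
{"method": "move_arm", "body": {
  "series": "0.3 0.5 0.7 0 -1;0.3 0.5 1.3 0 -1;0.3 0.5 1.6 0 -1;0.3 0.5 1.8 0 -1;0.3 0.5 1.8 0 -1"
}}

```text
time_s: 48.02
position: [0.6142, -0.0926, 0.0791]
tool_rot: [[0.99, 0.14, -0.018], [0.139, -0.99, -0.034], [-0.023, 0.031, -0.999]]
ft_force: [0.1, 0.1, -1.2]
grip_width: 0.0363
gripper_force: 50.3
```

Emit:
{"method": "move_arm", "body": {
  "series": "0 0 0.1 0 -1;0 0 0.2 0 -1;0 0 0.2 0 -1"
}}

```text
time_s: 48.4
position: [0.6141, -0.0927, 0.0771]
tool_rot: [[0.99, 0.14, -0.018], [0.139, -0.99, -0.034], [-0.023, 0.031, -0.999]]
ft_force: [0.6, 0.0, -1.4]
grip_width: 0.0359
gripper_force: 50.3
```

Emit:
{"method": "move_arm", "body": {
  "series": "0 0 0.1 0 -1;0 0 0.2 0 -1;0 0 0.2 0 -1"
}}

```text
time_s: 48.78
position: [0.6145, -0.0928, 0.0761]
tool_rot: [[0.99, 0.14, -0.016], [0.139, -0.99, -0.034], [-0.021, 0.032, -0.999]]
ft_force: [-2.0, 0.6, 6.5]
grip_width: 0.036
gripper_force: 50.9
```

Contact. I release, lift straight up and go clear of the plate.

Emit:
{"method": "move_arm", "body": {
  "series": "0 0 0 0 -0.1;0 0 0 0 0.3;0 0 0 0 1;0 0 0 0 1;0 0 -2 0 1;0 0 -6 0 1;0 0 -10 0 1;0 0 -14 0 1"
}}

```text
time_s: 49.78
position: [0.6165, -0.0879, 0.2163]
tool_rot: [[0.99, 0.14, -0.018], [0.139, -0.99, -0.034], [-0.022, 0.031, -0.999]]
ft_force: [0.8, 0.3, -0.3]
grip_width: 0.0856
gripper_force: 0.0
```

Emit:
{"method": "move_arm", "body": {
  "series": "0 -6 0 0 1;0 -12 0 0 1;0 -18 0 0 1;0 -24 0 0 1;0 -30 0 0 1;0 -36 0 0 1;0 -36 0 0 1;0 -36 0 0 1"
}}

```text
time_s: 50.78
position: [0.5664, 0.268, 0.2037]
tool_rot: [[0.99, 0.14, -0.018], [0.139, -0.99, -0.034], [-0.023, 0.032, -0.999]]
ft_force: [0.3, -0.3, 0.7]
grip_width: 0.0855
gripper_force: 0.0
```

```bash
python3 - <<'E'
from h import *
s=observe();print(s['position'],s['time_s'])
d=shot('scene'); t=shot('top')
for c in ['scene','top']:
  for n in ['holder','lens_tube','brush','mat','scrap0','bottle','mug','joystick','end_post','plain_bar']: print(c,n,[(np.round(r['point'],3).tolist(),round(r['score'],2)) for r in spotter.mark_of(n,c)][:3])
prof()
a=t['pixels'][110:245,240:445]; e=d['pixels'][120:280,210:400]
cv2.imwrite('pics/fin.png',np.hstack([cv2.resize(a,(410,270),interpolation=cv2.INTER_CUBIC),cv2.resize(e,(321,270),interpolation=cv2.INTER_CUBIC)]))
E
```

```text
[0.56642674 0.26796232 0.2036898 ] 50.775
scene holder [([0.541, -0.102, 0.059], 0.76), ([0.459, -0.38, 0.0], 0.16)]
scene lens_tube [([0.616, -0.094, 0.057], 0.73), ([0.414, -0.042, 0.053], 0.72)]
scene brush [([0.456, -0.388, 0.007], 0.89), ([0.466, -0.592, -0.004], 0.66), ([0.242, -0.336, -0.003], 0.56)]
scene mat [([0.456, -0.381, -0.005], 0.95), ([0.551, 0.07, 0.021], 0.22)]
scene scrap0 [([0.591, 0.021, 0.035], 0.82), ([0.499, 0.005, 0.037], 0.48), ([0.491, 0.394, 0.001], 0.28)]
scene bottle [([0.715, 0.327, -0.002], 0.94)]
scene mug [([0.674, -0.384, -0.0], 0.9), ([0.416, -0.04, 0.053], 0.73), ([0.481, 0.42, 0.004], 0.36)]
scene joystick [([0.481, 0.421, 0.004], 0.73), ([0.797, 0.157, 0.001], 0.72)]
scene end_post [([0.48, 0.423, 0.005], 0.82), ([0.576, -0.094, 0.058], 0.24)]
scene plain_bar []
top holder [([0.54, -0.105, 0.065], 0.71), ([0.615, -0.094, 0.06], 0.17)]
top lens_tube [([0.614, -0.095, 0.062], 0.47)]
top brush [([0.458, -0.59, 0.002], 0.86), ([0.458, -0.384, 0.001], 0.83), ([0.248, -0.336, 0.005], 0.83)]
top mat [([0.45, -0.383, 0.0], 0.67)]
top scrap0 [([0.591, 0
[... 738 characters left out ...]
 57, 68, 109, 161, 153, 117, 113, 132, 159, 182, 189, 190, 190, 189, 188, 187, 190, 196, 200, 200, 196, 189, 181]
scene side [126, 139, 151, 154, 144, 127, 119, 123, 129, 129, 131, 129, 130, 129, 130, 130, 132, 133, 132, 132, 131, 133, 132, 134, 135, 138, 138, 135, 130, 122, 116, 111, 110, 114, 124, 128, 132, 141, 146, 148, 141, 140, 139, 137, 134, 135, 140, 141, 139, 139, 142, 143, 142, 142, 142, 144, 149, 161, 166, 159, 138]
scene fore [98, 100, 97, 101, 99, 99, 102, 102, 110, 115, 122, 118, 120, 124, 121, 120, 120, 120, 121, 120, 125, 122, 123, 128, 128, 130, 133, 136, 131, 123, 121, 118, 120, 119, 125, 128, 124, 123, 119, 115, 114, 115, 116, 115, 119, 129, 141, 149, 143, 108, 75, 50, 33]
```

View pics/fin.png

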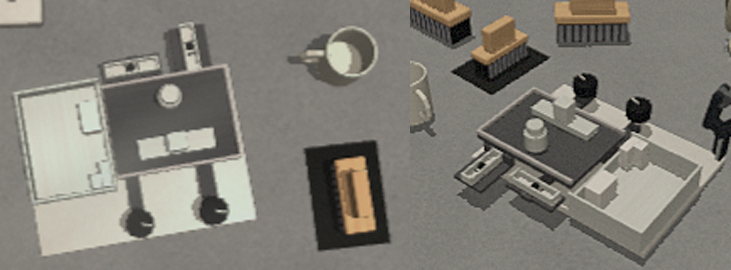

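The final view shows the tube upright at (170,95) and the bar lying along the plate at (175,143). Both offcuts are inside the tray at (88,115) and (100,177). The brush stands mid-mat at (352,193) and both balls are centred. I hand in.

```bash
python3 -c "
from rig import order
print(order.close_job())"
```

```text
the job is handed in; nothing more can be done
None
```

I handed the job in at about 51 s: both offcuts are in the tray, the brush is back on the middle of its mat, the plate reads level on both gauges, and the bar and tube are on their halves of the plate, with nothing else disturbed.

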